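# Charge the tumbling drum and close its bayonet lid

### The arm

A 6-joint arm with a two-finger parallel gripper is mounted at the origin on the work surface; the furniture and walls round the work are solid. World frame = base frame: x ahead of the robot, y to its left, z up, the work surface at z = 0. Lengths are in mm, angles in rad, forces in N, time in s.
With the tool pointing down it reaches from about 225 to 725 mm from the base axis. Payload 3.1 kg.
Tool frame: the origin (TCP) lies between the finger pads, 19 mm behind the fingertips; this is the grasp point; z points along the fingers, y is the line along which they close (so a half turn about z gives the same grasp; the last joint's range is limited). The gripper opens to 85 mm and grips with 20 to 120 N. Pads are 22 mm wide; open, the fingers measure 114 mm over their backs; the gripper's body (76 mm by 85 mm) begins 54 mm behind the grasp point. The pads swing forward as they close: fully open they stand 13 mm farther back than shut.
Start: joints at [1.043, 0.048, 0.099, 1.622, 0, 1.443], TCP at [204.354, 483.587, 250.012] pointing down, gripper open.
Joint ranges: [-2.91, 2.91], [-0.99, 1.94], [-1.21, 1.42], [-2.12, 2.29], [-1.49, 1.47], [-3.14, 3.14]. Speed limits (rad/s): [2.79, 2.79, 3.14, 3.14, 3.14, 3.14].

### API

Orientations are given as a unit quaternion [x, y, z, w].
In Python, from cell import robot gives the robot as it stands.
- The arm moves only by the tool play_rows, never from a script. Its argument "motion" is one flat list of numbers, 5 for each row, row after row: the closure in counts, from 0 (fully open) to 255 (shut), then the shift along the world's x, y, z in mm, then the turn about the world's z in rad. In form: [grip, x, y, z, twist, grip, x, y, z, twist, ...]. A call has exactly 5 rows; each row is the pose to reach, as a shift and turn from the pose commanded when the call began; what a row does not reach only later rows make up. A row lasts 1/10 s, in which the tool goes at most 50 mm and 8.59 degrees, less where a joint would pass 70% of its speed; a pose out of reach is approached as far as the arm can. A call with a gripper value outside its range is refused whole. The fingers move at their own pace and stop on an object; the grip force is fixed at half the most. Time passes only in rows, so rows that repeat a pose let the fingers close, or fill a call up. It gives the time, the measured TCP pose, the force, the opening and the grip force at its end, in the units of the state.
- robot.sense(): the state, without advancing time (a new reading comes with each control period).
- robot.snapshot(name): name is "scene" or "top" or "wrist"; returns the picture (480x640x3 uint8, blue, green, red); there is no depth.
- robot.camera_params(name): a dict with "fx", "fy", "cx", "cy" (pixels), "R" (3x3) and "t" (3): a world point X has camera coordinates R X + t. Camera axes: x right, y down, z forward; pixel columns grow to the right and rows downward; lengths in mm; the calibration is good to about 2 mm. A picture is of the moment at which its call begins: read the wrist's pose just before it. camera_params takes no time and is no camera call; for the wrist camera it gives the pose at the moment of the call.
- robot.close_job(): hands the job in; it is judged then, once.
Trained networks look in the newest picture that a camera, given by its name, has taken for a name from the list of things; names that differ only in an ending like _2 or _b are one class to them, and where a whole thing is asked for, a point or a joint stands for the part that bears it (a point fixed in the world has none). Each returns a list of dicts, best first, with "conf" (0 to 1); they miss things now and then, are a little off and sometimes report something else, mostly with a low value. They report only what shows in the picture. A call takes as long as a camera call. They do not tell look-alikes from the thing itself.
- robot.masks_of(camera, name): "pixels" (480x640 bool, what is visible of it) and "position" ([column, row] in pixels, amid what is visible of it).
The state is a dict: "time": time; "joint_pos": joint angles; "dq": joint speeds; "joint_efforts": joint torques, N m; "eef_pos": TCP position; "orientation": TCP orientation; "wrist_force": force on the tool from outside, world axes, zero at the start; "ft_torque": the same for the moment, N m; "width": finger opening in mm; "finger_force": force on a finger pad.
Only numpy, scipy, OpenCV 4.12 (cv2) and the standard library are available. Lean on these libraries where they do the work, as an engineer would, in place of code of your own. Each camera call takes 0.05 s, during which the arm holds its last target. There are 200 camera calls.

### The job

Tip all six marble chips from the charging tray into the tumbling drum and set the tray back on the bench, upright. Then close the drum: put the lid's two lugs through the gaps in the mouth, push it down against the sprung seal, and turn it clockwise (seen from above) a little under a quarter turn to the stops, so that the slots in its ears stand over the screw bosses. Finish while still gripping the handle and pressing the flange flush onto the rim, so that I can put in the two screws - do not let go - and leave the other things on the bench where they are.

Things in the scene. Friction and masses are not known exactly. Their poses are not given: they have to be found in the camera images.
- drum: Tumbling drum, fixed, standing on end: round grey barrel 149 mm across its black tyres, foot 152 mm. Origin: centre of its underside, z up. Bore 120 mm wide, floor 14 mm up. Rim 130 mm up, 132 mm across, with a 6 mm thick ledge reaching in to a 102 mm opening, except at two 48-degree wide gaps on its +x and -x, open to 120 mm. Half-turn symmetric.
- drum_mouth (a point): Centre of the mouth, level with the rim (130 mm up). Underside of the ledge: 124 mm up.
- drum_gap_a (a point): Middle of the gap on the drum's +x, at rim height, 55.5 mm from the axis. A lug pushed down through a gap can turn clockwise (from above) under the ledge by 82 degrees (1.43 rad) to a solid stop; anticlockwise it is blocked.
- drum_gap_b (a point): Middle of the gap on the drum's -x side.
- drum_boss_a (a point): Screw hole of the small boss outside the rim, 82 degrees clockwise (from above) from gap a, at rim height, 72.5 mm from the axis.
- drum_boss_b (a point): Screw hole of the boss 82 degrees clockwise from gap b.
- seal_ring (a joint): Black sprung seal ring in the mouth, 84 mm inside, 98 mm outside: m pressed down, 0 to 0.012. At 0 its top is 8 mm below the rim and it pushes up with 5.4 N, plus 0.9 N per mm. 0.008: the lid's flange is flush on the rim; 0.004: the turned lid was let go and rose until its lugs bear on the ledge.
- lid: Loose aluminium lid, about 0.32 kg. Origin: centre of its underside, z up. Plug 97 mm wide, 16 mm high; two lugs at its bottom on +x and -x, 6 mm thick, 28 degrees wide, 115 mm over both; above the plug a flange 132 mm wide, 6 mm thick. Half-turn symmetric. Flush, its origin is 114 mm above the drum's; the lugs are clear under the ledge when it is below 118 mm.
- lid_grip (a point): Middle of the lid's black bar handle, 49 mm above the lid's underside: the TCP goes here. The bar runs along the lid's x (the line of lugs and ears), 66 mm long, 16 mm wide (close along the lid's y), top 54 mm above the underside; its 26 mm wide foot ends 26.5 mm up.
- lid_ear_a (a point): Slot of the flat ear on the lid's +x, at the flange's underside (16 mm above the lid's underside), 72.5 mm from the axis; 163 mm over both ears.
- lid_ear_b (a point): Slot of the ear on the lid's -x.
- tray: Loose sheet-steel charging tray, about 0.30 kg plus 0.13 kg of chips. Origin: underside, near the middle, z up. x from -66 mm (open pouring lip, 66 mm wide; at the start roughly towards the robot) to +54 mm (back, 90 mm wide); walls 26 to 36 mm high. The last 30 mm of floor ramp up to the lip by 10 degrees. Tipped lip-down by 45 degrees the chips slide out.
- tray_grip (a point): Middle of the wooden bar across the tray, 70 mm above its underside: the TCP goes here. Bar along the tray's y, 78 mm long, 14 mm thick (close along the tray's x), from 58 to 82 mm up, at x = -5 mm.
- tray_lip (a point): Middle of the top edge of the pouring lip: 61 mm in front of the bar (tray -x) and 62 mm below tray_grip.
- chip_1: One of six marble chips, about 20 to 24 mm each way, 22 g, lying loose in the tray. Origin: its underside as it lies at the start.
- chip_2: One of six marble chips, about 20 to 24 mm each way, 22 g, lying loose in the tray. Origin: its underside as it lies at the start.
- chip_3: One of six marble chips, about 20 to 24 mm each way, 22 g, lying loose in the tray. Origin: its underside as it lies at the start.
- chip_4: One of six marble chips, about 20 to 24 mm each way, 22 g, lying loose in the tray. Origin: its underside as it lies at the start.
- chip_5: One of six marble chips, about 20 to 24 mm each way, 22 g, lying loose in the tray. Origin: its underside as it lies at the start.
- chip_6: One of six marble chips, about 20 to 24 mm each way, 22 g, lying loose in the tray. Origin: its underside as it lies at the start.
- onyx_offcut: Bystander: a pink stone block, 40 x 45 x 30 mm; leave it.
- masking_tape: Bystander: a roll of masking tape, 100 mm across, 25 mm high; leave it.
- sanding_block: Bystander: a dark rubber sanding block, 62 x 115 x 34 mm; leave it.
Not all that is in view belongs to the job. Leave any black, purple or red look-alike of the chip_5 alone.

How it is judged (in metres and radians):
On the way, in this order (a step that is already met when the one before it is completed fails the run):
1. all six chips lie in the drum (horizontal distance between each of chip_1, chip_2, chip_3, chip_4, chip_5, chip_6 and drum below 0.062 m and height (world z) of each of chip_1, chip_2, chip_3, chip_4, chip_5, chip_6 below 0.095 m), for 0.2 s.
2. the tray stands upright on the bench again, let go (all of step 1 and height (world z) of tray below 0.012 m and angle between tray's own z axis and vertical below 0.12 rad and contact force between the fingers and tray below 0.1 N), for 0.2 s.
3. the lid's lugs are pushed down through the gaps (z of lid in the frame of drum below 0.1185 m and horizontal distance between lid and drum below 0.006 m and (horizontal distance between lid_ear_a and drum_gap_a below 0.04 m or horizontal distance between lid_ear_a and drum_gap_b below 0.04 m)), for 0.05 s.
At the end, for the whole second after the job is handed in: All six chips in the drum; tray upright on the bench; lid centred within 5 mm, level within 0.04 rad, turned until the ear slots are within 7 mm of the boss holes, and held down within 2.5 mm of flush (seal ring pressed more than 5.5 mm) with the fingers still gripping it (all of step 1 and height (world z) of tray below 0.012 m and angle between tray's own z axis and vertical below 0.12 rad and z of lid in the frame of drum below 0.1165 m and horizontal distance between lid and drum below 0.005 m and angle between lid's own z axis and vertical below 0.04 rad and (horizontal distance between lid_ear_a and drum_boss_a below 0.007 m or horizontal distance between lid_ear_a and drum_boss_b below 0.007 m) and value of joint seal_ring above 0.0055 m and contact force between the fingers and lid above 3 N and linear speed of lid below 0.01 m/s); the arm keeps its last pose, push and grip.
It fails at once if a bystander is moved by more than 30 mm (distance of any of onyx_offcut, masking_tape, sanding_block from where it was at the start of the episode above 0.03 m).
It also fails if it takes over 72 s, if anything falls off the work surface, if the arm or the gripper's body presses on something with over 40 N, if the wrist force passes 120 N, or if a joint passes its speed limit or range.

## Working session

There is one attempt and no reset: what is moved stays moved. The work goes in short steps, Python scripts to look and compute and a tool call to move; the robot and the scene stay as the last step left them, time stands still between calls to the robot, and variables do not carry over. Pictures are saved under pics/ and viewed, at most 10 in all, crops included, and the job is handed in when it is done.

Besides the shell and the picture viewer there is one more tool, called after "Request:" as name(argument=value, ...) on one line, values as JSON. play_rows: Moves the arm, as the interface text tells. Its arguments: {"type":"object","properties":{"motion":{"type":"array"}},"required":["motion"]}

```bash
mkdir -p pics
cat > h.py <<'E'
import cv2, numpy as np
from cell import robot
def look(cam,tag,save=True):
    P=robot.camera_params(cam); im=robot.snapshot(cam)
    if save: cv2.imwrite(f'pics/{tag}.png',im)
    return P,im
def ray(P,px):
    R=np.array(P['R']);t=np.array(P['t'])
    d=R.T@np.array([(px[0]-P['cx'])/P['fx'],(px[1]-P['cy'])/P['fy'],1]); return -R.T@t,d
def at_z(P,px,z):
    o,d=ray(P,px); return o+d*(z-o[2])/d[2]
def proj(P,X):
    c=np.array(P['R'])@np.array(X,float)+np.array(P['t']); return np.array([P['fx']*c[0]/c[2]+P['cx'],P['fy']*c[1]/c[2]+P['cy']])
E
python3 - <<'E'
from h import *
np.set_printoptions(precision=1,suppress=True)
ims=[]
for c in ['scene','top']:
    P,im=look(c,c); ims.append(im)
    R=np.array(P['R']);print(c,P['fx'],'cam at',-R.T@np.array(P['t']),R.tolist())
    for n in ['drum','lid','lid_grip','lid_ear_a','drum_boss_a','drum_gap_a','tray','tray_grip','tray_lip','chip_1','seal_ring']:
        for m in robot.masks_of(c,n)[:8 if n=='chip_1' else 3]:
            print(c,n,round(m['conf'],2),np.array(m['position']),m['pixels'].sum())
print(robot.sense())
E
```

```text
scene 456.4530925998933 cam at [-160.9  583.4  559.1] [[-0.7343093954966344, -0.6787576685313108, -0.008816977674154862], [-0.3223161287279787, 0.3600678880254275, -0.8754789712921248], [0.5974127759323332, -0.6400305800685209, -0.4831757772591421]]
scene drum 0.61 [395.3 211.9] 3586
scene lid 0.88 [318.6 267.2] 1765
scene lid_grip 0.87 [310.6 266.1] 1772
scene lid_ear_a 0.8 [320.7 270.5] 1718
scene drum_boss_a 0.94 [396.4 210. ] 3592
scene drum_gap_a 0.9 [391.  208.4] 3599
scene drum_gap_a 0.28 [186.5 347.7] 2296
scene tray 0.8 [186.1 351.7] 2296
scene tray_grip 0.72 [182.1 343.4] 2418
scene tray_grip 0.37 [319.9 272.2] 1687
scene tray_lip 0.83 [188.9 349. ] 2269
scene tray_lip 0.16 [185.1 336.4] 176
scene chip_1 0.76 [184.6 336.4] 157
scene chip_1 0.67 [263.5 343.8] 175
scene chip_1 0.64 [207.3 297.5] 126
scene chip_1 0.6 [245.1 376. ] 211
scene chip_1 0.51 [200.1 340.6] 200
scene chip_1 0.39 [178.6 346.4] 43
scene seal_ring 0.79 [396.9 186.1] 197
top 495.6047510237923 cam at [ 275.7  -36.1 1375.8] [[0.023138090742781815, -0.9995873570875307, 0.017021877321382523], [-0.990661636923
[... 453 characters left out ...]
p_a 0.51 [327.9 253.4] 1916
top tray 0.94 [204.9 243. ] 1111
top tray_grip 0.67 [206.4 243.8] 1216
top tray_lip 0.88 [211.7 243. ] 1085
top chip_1 0.54 [213.  292.8] 54
top chip_1 0.53 [195.6 235.2] 49
top chip_1 0.52 [204.2 255.4] 46
top chip_1 0.39 [211.8 226. ] 62
top seal_ring 0.87 [440.1 260.5] 468
{'time': 1.2, 'joint_pos': array([1. , 0. , 0.1, 1.6, 0. , 1.4]), 'dq': array([-0.,  0., -0.,  0., -0., -0.]), 'joint_efforts': array([  0. , -33.9,  32. ,   0. ,  -0. ,   0. ]), 'eef_pos': array([204.4, 483.6, 250. ]), 'orientation': array([ 0.2,  1. , -0. , -0. ]), 'wrist_force': array([-0.3,  0.4, -0.2]), 'ft_torque': array([ 0., -0.,  0.]), 'finger_force': 0.0, 'width': 85.45542888230419}
```

View pics/scene.png

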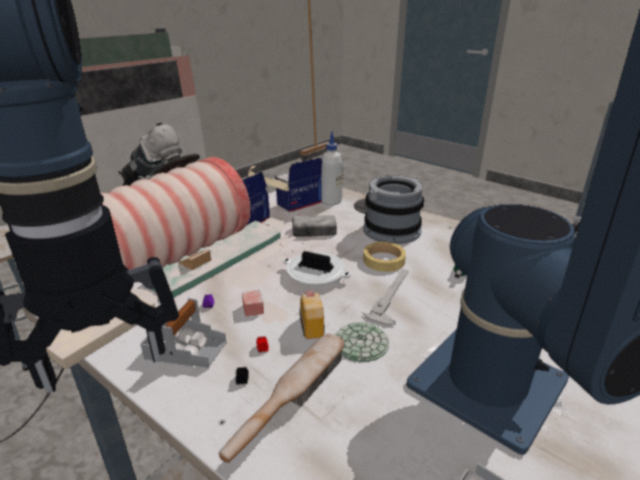

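View pics/top.png

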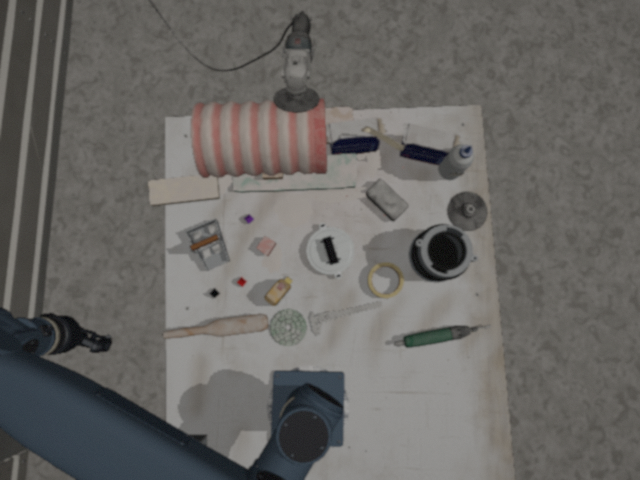

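Run:
```python
from h import *
np.set_printoptions(precision=1,suppress=True)
im=cv2.imread('pics/top.png')
cs=[cv2.resize(im[y-40:y+40,x-40:x+40],(400,400),interpolation=cv2.INTER_CUBIC) for x,y in [(206,244),(330,250),(442,252)]]
cs=[cv2.resize(c,(266,266)) for c in cs]
s=cv2.imread('pics/scene.png')
s1=cv2.resize(s[290:390,130:263],(400,300),interpolation=cv2.INTER_CUBIC); s2=cv2.resize(s[170:303,270:447],(400,300),interpolation=cv2.INTER_CUBIC)
cv2.imwrite('pics/crop1.png',np.vstack([np.hstack(cs)[:, :798],np.hstack([s1,s2])[:, :798]]))
P=robot.camera_params('top')
for n,px,z in [('traybar',(206,241.5),82),('lid',(330.3,250),54),('drum mouth',(446,247),130),('seal',(440.1,260),122)]:
    print(n,at_z(P,px,z))
for n,px in [('tape',(385,281)),('onyx',(266,245)),('sand',(386,200)),('bottleyel',(278,291)),('roll right-bottom',(327,170)),('roll left-bottom',(197,175)),('knob',(468,210))]:
    print(n,at_z(P,px,30))
```

```text
traybar [430.2 275.6  82. ]
lid [418.9 -50.9  54. ]
drum mouth [ 425.7 -343.6  130. ]
seal [ 393.  -330.3  122. ]
tape [ 340.7 -201.5   30. ]
onyx [430.9 124.6  30. ]
sand [ 564.8 -202.3   30. ]
bottleyel [306.9  87.2  30. ]
roll right-bottom [645.8 -36.6  30. ]
roll left-bottom [621.5 323.6  30. ]
knob [ 542.6 -430.4   30. ]
```

View pics/crop1.png

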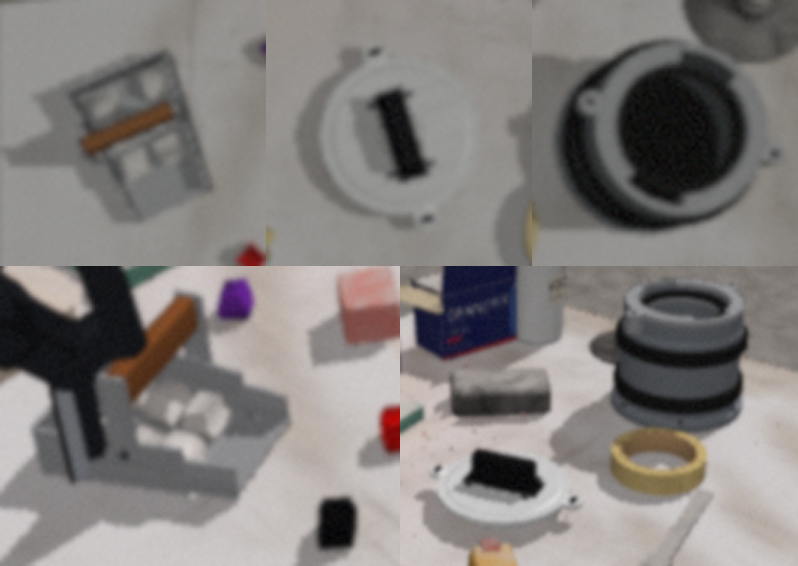

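Request:
play_rows(motion=[0,35,-40,0,0.15,0,70,-80,0,0.3,0,105,-120,0,0.45,0,140,-160,0,0.6,0,175,-195,0,0.75])

```text
time: 1.7
eef_pos: [351.0, 319.0, 250.2]
orientation: [-0.131, 0.991, 0.0, 0.0]
wrist_force: [-0.1, -0.4, -0.5]
width: 85.4
finger_force: 0.0
```

```bash
cat >> h.py <<'E'
from scipy.spatial.transform import Rotation as Ro
def tool():
    s=robot.sense(); M=Ro.from_quat(s['orientation']).as_matrix(); y=M[:,1]
    print('t',round(s['time'],2),'tcp',np.round(s['eef_pos'],1),'yang',round(np.degrees(np.arctan2(y[1],y[0])),1),'z',np.round(M[:,2],3),'w',round(s['width'],1),'ff',round(s['finger_force'],1),'F',np.round(s['wrist_force'],1),'M',np.round(s['ft_torque'],2),'q',np.round(s['joint_pos'],2))
    return s
E
python3 - <<'E'
from h import *
tool(); P,im=look('wrist','w1')
R=np.array(P['R']);print(-R.T@np.array(P['t']),R.round(2).tolist())
for n in ['tray','chip_1','tray_grip']:
    for m in robot.masks_of('wrist',n)[:7]: print(n,round(m['conf'],2),m['position'])
E
```

```text
t 1.7 tcp [351.  319.  250.2] yang 105.0 z [ 0.001  0.    -1.   ] w 85.4 ff 0.0 F [-0.1 -0.4 -0.5] M [ 0.03 -0.09  0.05] q [ 0.6  -0.08 -0.03  1.62  0.    0.33]
[270.26809354 297.59817597 373.27555112] [[-0.26, 0.97, -0.0], [0.91, 0.24, 0.33], [0.32, 0.08, -0.94]]
tray 0.82 [268.0, 277.8]
chip_1 0.86 [283.2, 245.5]
chip_1 0.84 [282.7, 124.8]
chip_1 0.8 [255.1, 273.5]
chip_1 0.79 [256.2, 308.5]
chip_1 0.73 [191.8, 139.6]
chip_1 0.72 [158.2, 306.9]
chip_1 0.67 [286.7, 264.2]
tray_grip 0.69 [266.2, 282.5]
```

View pics/w1.png

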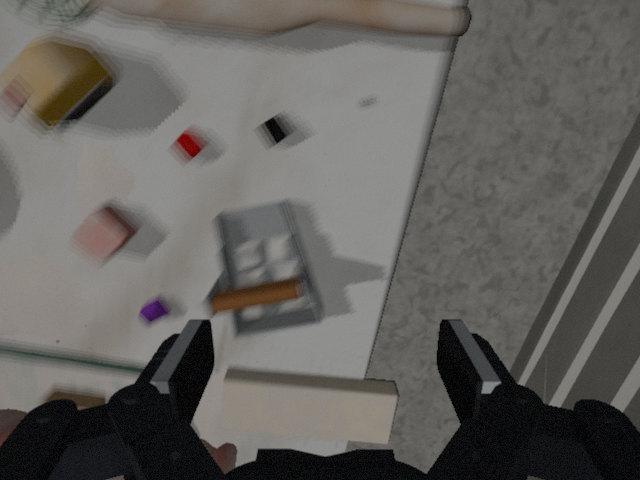

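Run:
```python
from h import *
np.set_printoptions(precision=1,suppress=True)
for i in range(4): robot.snapshot('top')
tool(); P,im=look('wrist','w2')
hsv=cv2.cvtColor(im,cv2.COLOR_BGR2HSV)
m=cv2.inRange(hsv,(5,110,50),(18,255,220)); m[:, :120]=0
n,l,st,c=cv2.connectedComponentsWithStats(m)
k=1+np.argmax(st[1:,4]); print(st[k],c[k]); M=(l==k)
pts=np.argwhere(M)[:,::-1].astype(np.float32); print(cv2.minAreaRect(pts))
b=cv2.boxPoints(cv2.minAreaRect(pts)); print(b); print([at_z(P,p,82) for p in b])
x,y=c[k].astype(int); cr=im[max(0,y-110):y+80,x-95:x+95]
cv2.imwrite('pics/w2c.png',cv2.resize(cr,(600,600),interpolation=cv2.INTER_CUBIC))
```

```text
t 2.1 tcp [349.4 321.2 250.1] yang 104.8 z [-0.  0. -1.] w 85.2 ff 0.0 F [-0.2  0.1 -0.5] M [-0.  0. -0.] q [ 0.6 -0.1 -0.   1.6  0.   0.3]
[ 211  276   91   36 1951] [256.3 293.6]
((255.6229705810547, 293.6599426269531), (22.694862365722656, 91.45064544677734), 80.34010314941406)
[[208.6 290.1]
 [298.8 274.8]
 [302.6 297.2]
 [212.5 312.5]]
[array([431.8, 245. ,  82. ]), array([399.9, 312.9,  82. ]), array([418.5, 320.6,  82. ]), array([451.5, 251.4,  82. ])]
```

View pics/w2c.png

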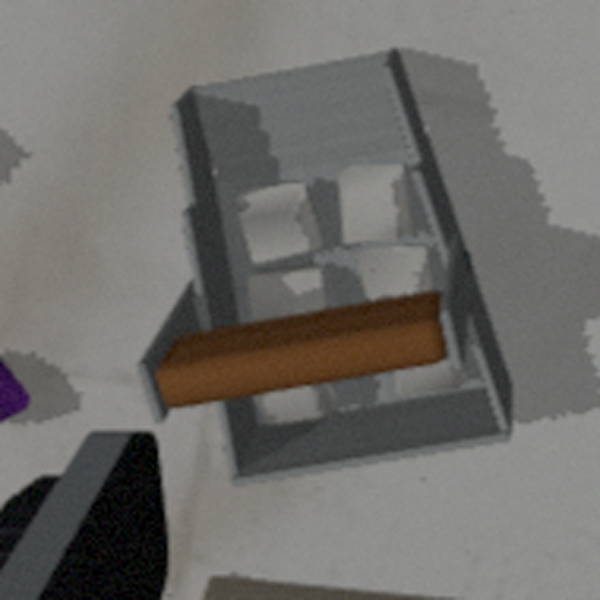

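Request:
play_rows(motion=[0,10,-8,-20,0.04,0,20,-16,-40,0.08,0,30,-25,-60,0.14,0,30,-30,-80,0.14,0,30,-30,-80,0.14])

```text
time: 2.65
eef_pos: [377.8, 289.5, 166.6]
orientation: [-0.197, 0.98, -0.001, -0.003]
wrist_force: [-0.7, 0.3, -0.0]
width: 85.6
finger_force: 0.0
```

```bash
cat > fitbar.py <<'E'
from h import *
from scipy.optimize import minimize
np.set_printoptions(precision=2,suppress=True)
def orange(im):
    hsv=cv2.cvtColor(im,cv2.COLOR_BGR2HSV); m=cv2.inRange(hsv,(4,100,35),(20,255,230)); 
    return m
def hull(P,p,zc=70,L=78,T=14,H=24):
    c,s=np.cos(p[2]),np.sin(p[2]); C=[]
    for a in(-1,1):
        for b in(-1,1):
            for d in(-1,1):
                u,v=a*T/2,b*L/2; C.append(proj(P,[p[0]+c*u-s*v,p[1]+s*u+c*v,zc+d*H/2]))
    return cv2.convexHull(np.array(C,np.float32))[:,0]
def fit(P,im,p0,zc=70):
    m=orange(im); pc=proj(P,[p0[0],p0[1],zc]); n,l,st,c=cv2.connectedComponentsWithStats(m)
    k=min((i for i in range(1,n) if st[i,4]>100),key=lambda i:np.hypot(*(c[i]-pc)))
    M=cv2.resize((l==k).astype(np.float32),None,fx=2,fy=2,interpolation=cv2.INTER_LINEAR)
    def cost(p):
        B=np.zeros(M.shape,np.uint8); cv2.fillConvexPoly(B,np.round((hull(P,p,zc)*2+.5)*16).astype(np.int32),255,cv2.LINE_AA,4)
        B=B/255.; return 1-np.minimum(B,M).sum()/np.maximum(B,M).sum()
    r=min((minimize(cost,[p0[0]+dx,p0[1],p0[2]+da],method='Nelder-Mead',options=dict(initial_simplex=np.array([[0,0,0],[6,0,0],[0,6,0],[0,0,.08]])+[p0[0]+dx,p0[1],p0[2]+da])) for dx in(-4,4) for da in(-.06,.06)),key=lambda r:r.fun)
    print('px',c[k],'fit x,y',r.x[:2],'yaw deg',np.degrees(r.x[2]),'1-iou',r.fun); return r.x
E
python3 - <<'E'
from fitbar import *
robot.snapshot('top'); robot.snapshot('top')
fit(robot.camera_params('top'),robot.snapshot('top'),[428,279,np.radians(23)])
tool(); P,im=look('wrist','w3'); x=fit(P,im,[428,279,np.radians(23)])
cv2.polylines(im,[hull(P,x).astype(int)],True,(0,255,0),1)
c=proj(P,[x[0],x[1],70]).astype(int); print(c)
cr=im[max(0,c[1]-130):c[1]+110,max(0,c[0]-160):c[0]+160]; cv2.imwrite('pics/w3c.png',cv2.resize(cr,(800,600)))
E
```

```text
Traceback (most recent call last):
  File "fitbar.py", line 16, in fit
    k=min((i for i in range(1,n) if st[i,4]>100),key=lambda i:np.hypot(*(c[i]-pc)))
ValueError: min() iterable argument is empty
```

Run:
```python
from fitbar import *
try: fit(robot.camera_params('top'),cv2.imread('pics/top.png'),[428,279,np.radians(23)])
except Exception as e: print(e)
try: fit(robot.camera_params('scene'),cv2.imread('pics/scene.png'),[428,279,np.radians(23)])
except Exception as e: print(e)
tool(); P,im=look('wrist','w3'); x=fit(P,im,[428,279,np.radians(23)])
cv2.polylines(im,[hull(P,x).astype(int)],True,(0,255,0),1)
c=proj(P,[x[0],x[1],70]).astype(int); print(c)
cr=im[max(0,c[1]-130):c[1]+110,max(0,c[0]-160):c[0]+160]; cv2.imwrite('pics/w3c.png',cv2.resize(cr,(800,600)))
```

```text
px [203.71 242.15] fit x,y [430.7 280.5] yaw deg 19.88247095423077 1-iou 0.4621272341325463
px [181.93 316.14] fit x,y [433.84 278.91] yaw deg 32.62465119118405 1-iou 0.39191756858086224
t 2.8 tcp [380.1 291.2 171. ] yang 112.8 z [ 0.  0. -1.] w 85.3 ff 0.0 F [0.7 0.2 1. ] M [ 0.04 -0.05 -0.  ] q [ 0.51 -0.08 -0.18  1.47  0.    0.12]
px [282.73 313.86] fit x,y [430.2  283.91] yaw deg 28.975316141389104 1-iou 0.20205710867990267
[284 312]
```

View pics/w3c.png

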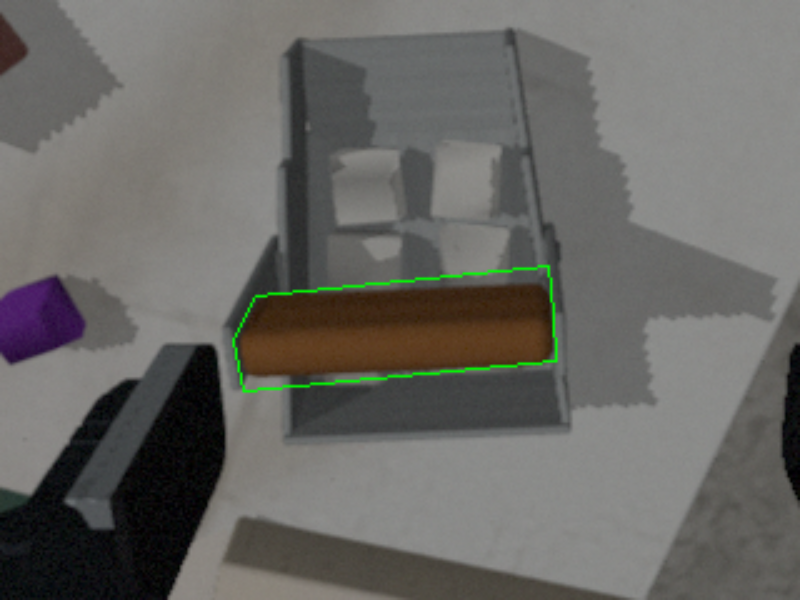

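Run:
```python
from h import *
np.set_printoptions(precision=1,suppress=True)
P=robot.camera_params('wrist'); f=lambda p:(124+p[0]/2.5,182+p[1]/2.5)
def seg(n,a,b,z):
    A,B=at_z(P,f(a),z),at_z(P,f(b),z); d=B-A; print(n,A,B,'len',np.hypot(*d[:2]),'mid',(A+B)/2,'ang',np.degrees(np.arctan2(d[1],d[0])))
seg('bar top rear edge',(243,377),(553,360),82)
seg('bar top front edge',(250,332),(545,318),82)
seg('bar top centre',(241,355),(551,340),82)
for z in (26,36): seg('rear wall top',(287,437),(570,430),z)
seg('lip',(303,43),(512,33),8); seg('lip wall',(290,50),(513,32),26)
y=Ro.from_quat(robot.sense()['orientation']).as_matrix()
# pad positions in image
o=robot.sense()['eef_pos']
for s in(-1,1): print(proj(P,o+s*42*y[:,1]))
```

```text
bar top rear edge [452.5 251.8  82. ] [418.4 320.7  82. ] len 76.90651598361084 mid [435.4 286.3  82. ] ang 116.34341332390913
bar top front edge [439.7 249.5  82. ] [408.4 314.2  82. ] len 71.91899167441937 mid [424.1 281.9  82. ] ang 115.80964357837118
bar top centre [446.7 249.4  82. ] [413.4 318.   82. ] len 76.23703416563207 mid [430.1 283.7  82. ] ang 115.89612987364478
rear wall top [507.6 269.7  26. ] [470.1 352.3  26. ] len 90.71670391924032 mid [488.8 311.   26. ] ang 114.4130993936324
rear wall top [500.  269.3  36. ] [463.9 348.8  36. ] len 87.33680801529289 mid [481.9 309.1  36. ] ang 114.41309939363242
lip [388.6 230.7   8. ] [361.9 286.6   8. ] len 61.94121686075366 mid [375.2 258.6   8. ] ang 115.53316152793293
lip wall [386.5 229.8  26. ] [357.8 285.   26. ] len 62.21250839676593 mid [372.2 257.4  26. ] ang 117.44215256512618
[209.4 346.3]
[440.6 346.3]
```

Request:
play_rows(motion=[0,20,-3,-10,0.02,0,40,-6,-30,0.04,0,50,-7.2,-50,0.04,0,50,-7.2,-58,0.04,0,50,-7.2,-58,0.04])

```text
time: 3.35
eef_pos: [429.3, 283.2, 111.5]
orientation: [-0.216, 0.976, -0.0, -0.001]
wrist_force: [-1.1, 1.3, 0.6]
width: 85.4
finger_force: 0.0
```

Run:
```python
from h import *
robot.snapshot('scene')
tool(); P,im=look('wrist','w4')
s=robot.snapshot('scene'); cv2.imwrite('pics/s4.png',s)
a=im[180:480,120:520]; b=s[260:410,120:270]
cv2.imwrite('pics/m4.png',np.vstack([cv2.resize(a,(480,360)),cv2.resize(np.hstack([b,s[260:410,120:170]*0]),(480,360))])[:600] if 0 else np.hstack([cv2.resize(a,(500,375),interpolation=cv2.INTER_CUBIC),cv2.resize(b,(300,375),interpolation=cv2.INTER_CUBIC)]))
```

```text
t 3.4 tcp [429.6 283.5 112.5] yang 115.0 z [-0.  0. -1.] w 85.5 ff 0.0 F [ 0.4  0.  -0.3] M [ 0.01 -0.01  0.02] q [ 0.45  0.04 -0.19  1.35  0.    0.02]
```

View pics/m4.png

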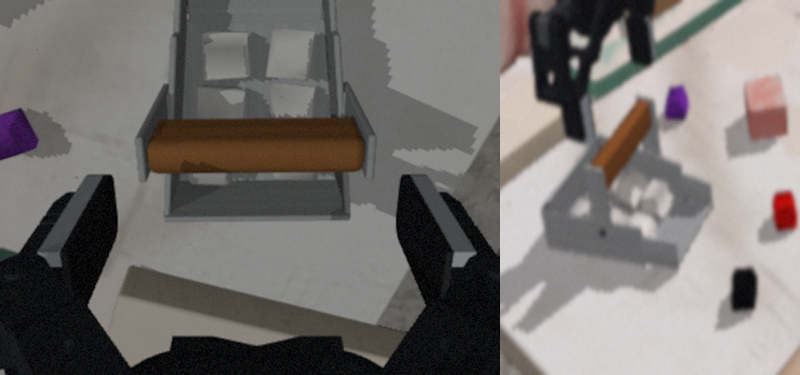

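Request:
play_rows(motion=[0,0,0,0,-0.15,0,0,0,0,-0.3,0,0,0,0,-0.45,0,0,0,0,-0.6,0,0,0,0,-0.75])

```text
time: 4.0
eef_pos: [430.5, 283.8, 113.8]
orientation: [0.159, 0.987, 0.001, 0.001]
wrist_force: [0.8, -0.9, 0.2]
width: 85.2
finger_force: 0.0
```

Request:
play_rows(motion=[40,0,0,0,-0.15,60,0,0,0,-0.3,80,0,0,0,-0.45,100,0,0,0,-0.6,100,0,0,0,-0.75])

```text
time: 4.5
eef_pos: [430.5, 283.8, 113.8]
orientation: [0.51, 0.86, 0.001, 0.001]
wrist_force: [-0.2, -0.2, -0.1]
width: 51.9
finger_force: 0.0
```

Run:
```python
from h import *
tool()
```

```text
t 4.5 tcp [430.5 283.8 113.8] yang 28.7 z [ 0.002  0.001 -1.   ] w 51.9 ff 0.0 F [-0.2 -0.2 -0.1] M [-0.04 -0.04 -0.05] q [ 0.45  0.03 -0.19  1.35  0.    1.52]
```

Request:
play_rows(motion=[100,0,0,-10,-0.07,100,0,0,-21,-0.07,255,0,0,-21,-0.07,255,0,0,-21,-0.07,255,0,0,-21,-0.07])

```text
time: 5.0
eef_pos: [430.1, 283.2, 91.6]
orientation: [0.537, 0.844, 0.0, 0.0]
wrist_force: [-0.4, -0.1, -0.9]
width: 11.8
finger_force: 59.2
```

Request:
play_rows(motion=[255,0,0,0,0,255,0,0,5,0,255,0,0,15,0,255,0,0,30,0,255,0,0,30,0])

```text
time: 5.5
eef_pos: [431.7, 283.8, 123.4]
orientation: [0.537, 0.844, 0.002, 0.001]
wrist_force: [1.5, -0.1, -4.8]
width: 11.9
finger_force: 58.9
```

Run:
```python
from h import *
tool(); P,im=look('wrist','w5'); s=robot.snapshot('scene')
cv2.imwrite('pics/m5.png',np.hstack([cv2.resize(im,(480,360)),cv2.resize(s[240:400,110:250],(315,360),interpolation=cv2.INTER_CUBIC)]))
```

```text
t 5.5 tcp [431.7 283.8 123.4] yang 25.0 z [ 0.004  0.002 -1.   ] w 11.9 ff 58.9 F [ 1.5 -0.1 -4.8] M [ 0.05 -0.1   0.01] q [ 0.45  0.03 -0.17  1.37 -0.    1.59]
```

View pics/m5.png

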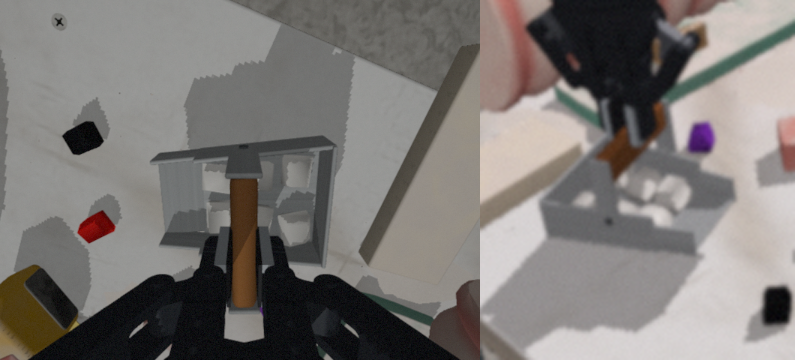

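Run:
```python
from h import *
np.set_printoptions(precision=1,suppress=True)
P=robot.camera_params('top')
f=lambda p,o:((p[0]-o)/3.325-0.35+ {532:402,266:290}[o], p[1]/3.325-0.35+{532:212,266:210}[o])
def seg(n,a,b,z,o):
    A,B=at_z(P,f(a,o),z)[:2],at_z(P,f(b,o),z)[:2]; d=B-A; print(n,A,B,'mid',(A+B)/2,'len',np.hypot(*d),'ang',np.degrees(np.arctan2(d[1],d[0])))
seg('boss',(590,100),(768,155),130,532)
seg('gap',(655,190),(710,65),128,532)
seg('rim LR',(594,143),(768,143),130,532); seg('rim TB',(680,50),(680,228),130,532)
seg('lid ears',(425,216),(375,50),22,266); seg('lid handle',(412,178),(392,95),54,266)
seg('lid flange LR',(321,133),(473,133),22,266); seg('lid TB',(398,55),(398,213),22,266)
im=cv2.imread('pics/top.png')
m=[q for q in robot.masks_of('top','drum')][0]
```

```text
boss [ 437.5 -275.1] [ 398.7 -411.2] mid [ 418.1 -343.1] len 141.47738071162976 ang -105.92668508899416
gap [ 370. -325.] [ 467.2 -368. ] mid [ 418.6 -346.5] len 106.27443888925538 ang -23.857698425165566
rim LR [ 404.5 -278.1] [ 407.9 -411.3] mid [ 406.2 -344.7] len 133.1868821602827 ang -88.57779655333637
rim TB [ 478.  -344.5] [ 341.5 -343.4] mid [ 409.7 -343.9] len 136.42773340433294 ang 179.55026074071904
lid ears [355.4 -72.4] [492.2 -27.8] mid [423.8 -50.1] len 143.9187659678505 ang 18.03964271435968
lid handle [383.7 -60.4] [450.6 -42.7] mid [417.2 -51.6] len 69.17244015848641 ang 14.833133017105464
lid flange LR [421.7  15. ] [ 424.9 -110.6] mid [423.3 -47.8] len 125.58200789955391 ang -88.56784609107851
lid TB [488.5 -47. ] [357.3 -50.2] mid [422.9 -48.6] len 131.24448883614485 ang -178.63340500953737
```

```bash
cat > fitc.py <<'E'
from h import *
from scipy.optimize import minimize
np.set_printoptions(precision=2,suppress=True)
A=np.linspace(0,2*np.pi,180,endpoint=False)
def samp(g,P,c,r,z):
    X=np.c_[c[0]+r*np.cos(A),c[1]+r*np.sin(A),np.full(180,z)]
    C=X@np.array(P['R']).T+np.array(P['t']); u=(P['fx']*C[:,0]/C[:,2]+P['cx']).astype(np.float32); v=(P['fy']*C[:,1]/C[:,2]+P['cy']).astype(np.float32)
    return cv2.remap(g,u[None],v[None],cv2.INTER_LINEAR)[0]
def circ(g,P,p0,edges,z,w=2.5,rng=14):
    g=cv2.cvtColor(g,cv2.COLOR_BGR2GRAY).astype(np.float32)
    def cost(c): return -sum(np.clip(s*(samp(g,P,c,r+w,z)-samp(g,P,c,r-w,z)),-5,60).mean() for r,s in edges)
    gr=[(cost((p0[0]+i,p0[1]+j)),i,j) for i in range(-rng,rng+1,2) for j in range(-rng,rng+1,2)]
    b=min(gr); r=minimize(cost,[p0[0]+b[1],p0[1]+b[2]],method='Nelder-Mead',options=dict(initial_simplex=np.array([[0,0],[2,0],[0,2]])+[p0[0]+b[1],p0[1]+b[2]]))
    return r.x,r.fun
E
python3 - <<'E'
from fitc import *
for n in ['top','scene']:
    P=robot.camera_params(n); im=cv2.imread(f'pics/{n}.png')
    print(n,'drum',circ(im,P,(415,-344),[(66,-1),(51,-1)],130,3),circ(im,P,(415,-344),[(66,-1)],130,3),circ(im,P,(415,-344),[(51,-1)],130,3))
    print(n,'lid',circ(im,P,(422,-50),[(66,-1)],22,3))
E
```

```text
top drum (array([ 413.01, -332.64]), np.float64(-20.89846420288086)) (array([ 417.77, -343.72]), np.float64(-25.602783203125)) (array([ 400.84, -339.36]), np.float64(-15.860937118530273))
top lid (array([422.21, -50.28]), np.float64(-16.432302474975586))
scene drum (array([ 399.98, -327.89]), np.float64(-8.89318561553955)) (array([ 414.73, -340.6 ]), np.float64(-12.82727336883545)) (array([ 420.79, -325.4 ]), np.float64(-7.9644694328308105))
scene lid (array([421.23, -48.64]), np.float64(-23.271007537841797))
```

Request:
play_rows(motion=[255,0,0,15,0,255,-2,-10,40,0,255,-5,-30,70,0,255,-10,-55,100,0,255,-15,-85,128,0])

```text
time: 6.15
eef_pos: [414.8, 197.7, 250.9]
orientation: [0.536, 0.844, 0.0, 0.0]
wrist_force: [1.3, -1.0, -5.3]
width: 11.7
finger_force: 58.9
```

Request:
play_rows(motion=[255,-5,-32,2,0,255,-10,-66,2,0,255,-16,-101,2,0,255,-22,-136,2,0,255,-28,-171,2,0])

```text
time: 6.65
eef_pos: [386.6, 25.9, 251.8]
orientation: [0.537, 0.844, 0.0, 0.0]
wrist_force: [0.6, -0.6, -4.7]
width: 12.0
finger_force: 59.0
```

Request:
play_rows(motion=[255,-6,-35,0,0,255,-12,-70,0,0,255,-18,-105,0,0,255,-24,-140,0,0,255,-30,-175,0,0])

```text
time: 7.15
eef_pos: [356.5, -149.2, 251.8]
orientation: [0.537, 0.843, 0.0, 0.001]
wrist_force: [0.9, -0.7, -5.4]
width: 11.8
finger_force: 59.0
```

Request:
play_rows(motion=[255,-6,-35,0,0,255,-12,-70,0,0,255,-18,-105,0,0,255,-24,-140,0,0,255,-29,-170,0,0])

```text
time: 7.65
eef_pos: [327.4, -319.6, 251.6]
orientation: [0.538, 0.843, -0.0, 0.0]
wrist_force: [0.5, 0.4, -4.6]
width: 12.0
finger_force: 59.0
```

Request:
play_rows(motion=[255,-5,-25,0,0,255,-9,-45,0,0,255,-12,-60,-3,0,255,-14,-70,-8,0,255,-14,-73,-13,0])

```text
time: 8.15
eef_pos: [313.9, -391.4, 237.5]
orientation: [0.537, 0.843, 0.0, -0.0]
wrist_force: [-0.7, 0.2, -5.3]
width: 11.9
finger_force: 59.0
```

Run:
```python
from h import *
tool(); look('wrist','w6')
for m in robot.masks_of('wrist','chip_1'): print(round(m['conf'],2),np.round(m['position']))
```

```text
t 8.15 tcp [ 313.9 -391.4  237.5] yang 25.0 z [-0.  0. -1.] w 11.9 ff 59.0 F [-0.7  0.2 -5.3] M [-0.04 -0.02  0.03] q [-1.03 -0.01  0.01  1.6  -0.    0.11]
0.92 [393. 220.]
0.89 [353. 287.]
0.71 [287. 236.]
0.64 [391. 301.]
0.64 [291. 283.]
0.56 [355. 233.]
```

Request:
play_rows(motion=[255,0,0,-8,0,255,0,0,-14,0,255,-3,-1.4,-18,0,255,-6,-2.8,-21,0,255,-9.5,-4.4,-25,0])

```text
time: 8.75
eef_pos: [305.7, -395.4, 215.5]
orientation: [0.537, 0.844, 0.0, 0.002]
wrist_force: [0.6, 2.2, 6.1]
width: 12.3
finger_force: 62.6
```

```bash
cat > tilt.py <<'E'
from h import *
# tilt of tray from chips? use wrist masks of tray
s=tool()
E
python3 tilt.py
```

```text
t 8.75 tcp [ 305.7 -395.4  215.5] yang 25.1 z [ 0.004 -0.002 -1.   ] w 12.3 ff 62.6 F [0.6 2.2 6.1] M [ 0.9  -0.67  0.13] q [-1.05 -0.03 -0.05  1.55  0.    0.08]
```

Request:
play_rows(motion=[255,-2,-1,-3,0,255,-5,-2.5,-6,0,255,-8,-3.8,-9,0,255,-10,-4.7,-11,0,255,-10,-4.7,-11,0])

```text
time: 9.25
eef_pos: [295.0, -401.2, 205.3]
orientation: [0.537, 0.843, -0.001, 0.003]
wrist_force: [-1.0, 0.7, 7.7]
width: 11.7
finger_force: 72.1
```

```bash
python3 tilt.py
python3 - <<'E'
from h import *
P,im=look('wrist','w7'); s=robot.snapshot('scene'); cv2.imwrite('pics/s7.png',s)
c=proj(robot.camera_params('scene'),[310,-390,170]).astype(int); print(c)
b=s[max(0,c[1]-60):c[1]+60,max(0,c[0]-60):c[0]+60]
cv2.imwrite('pics/m7.png',np.hstack([cv2.resize(im,(440,330)),cv2.resize(b,(330,330),interpolation=cv2.INTER_CUBIC)]))
E
```

```text
t 9.25 tcp [ 295.  -401.2  205.3] yang 25.0 z [ 0.003 -0.005 -1.   ] w 11.7 ff 72.1 F [-1.   0.7  7.7] M [ 0.61 -0.36  0.11] q [-1.07 -0.03 -0.07  1.53  0.    0.06]
[445 174]
```

View pics/m7.png

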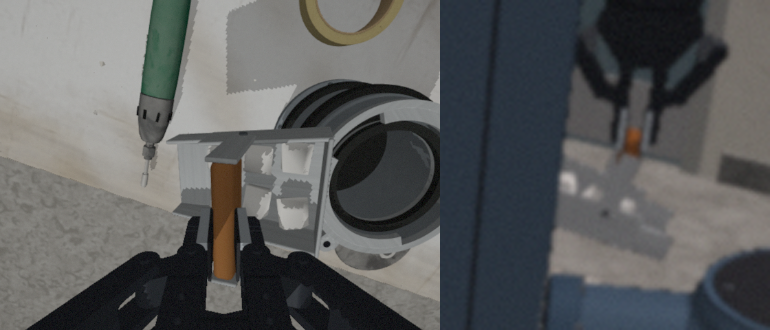

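Request:
play_rows(motion=[255,0,0,6,0,255,0,0,16,0,255,0,0,30,0,255,0,0,45,0,255,0,0,45,0])

```text
time: 9.85
eef_pos: [295.1, -401.1, 249.5]
orientation: [0.537, 0.844, -0.001, 0.002]
wrist_force: [0.7, -1.0, -4.2]
width: 11.8
finger_force: 58.0
```

```bash
python3 tilt.py
python3 - <<'E'
from fitc import *
P,im=look('wrist','w8')
m=robot.masks_of('wrist','tray')[0]
ys,xs=np.where(m['pixels']); print('now',xs.min(),xs.max(),ys.min(),ys.max())
a=cv2.imread('pics/w7.png')
def g(i):return cv2.cvtColor(i,cv2.COLOR_BGR2GRAY)[150:300,190:500]
for n in ['w6','w7']:
    b=cv2.imread(f'pics/{n}.png'); hm=[]
    print(n, np.abs(g(b).astype(int)-g(im)).mean())
for mm in robot.masks_of('wrist','chip_1'): print(round(mm['conf'],2),np.round(mm['position']))
# drum from current image
print('drum',circ(im,P,(417,-343),[(66,-1)],130,2,10),circ(im,P,(417,-343),[(51,-1)],130,2,10))
E
```

```text
t 9.85 tcp [ 295.1 -401.1  249.5] yang 25.0 z [ 0.001 -0.004 -1.   ] w 11.8 ff 58.0 F [ 0.7 -1.  -4.2] M [-0.15  0.01  0.01] q [-1.07 -0.03  0.02  1.62 -0.    0.06]
now 221 465 182 415
w6 25.482967741935482
w7 24.409225806451612
0.95 [294. 232.]
0.9 [362. 232.]
0.83 [410. 223.]
0.71 [361. 291.]
0.6 [301. 282.]
drum (array([ 420.11, -342.85]), np.float64(-27.63796043395996)) (array([ 407.95, -331.1 ]), np.float64(-21.64377212524414))
```

Request:
play_rows(motion=[255,20,9,0,0,255,50,23,0,0,255,85,40,0,0,255,120,56,-2,0,255,138,64.5,-8,0])

```text
time: 10.5
eef_pos: [435.0, -333.7, 238.0]
orientation: [0.536, 0.844, 0.001, -0.0]
wrist_force: [0.4, -1.0, -5.5]
width: 11.7
finger_force: 58.3
```

Run:
```python
from fitc import *
s=tool(); P,im=look('wrist','w9')
for mm in robot.masks_of('wrist','chip_1'): print(round(mm['conf'],2),np.round(mm['position']))
tool()
P,im=look('wrist','w9b'); print('drum',circ(im,P,(418,-343),[(66,-1)],130,2,8))
m=robot.masks_of('wrist','seal_ring'); print([(q['conf'],q['position']) for q in m])
```

```text
t 10.5 tcp [ 435.  -333.7  238. ] yang 25.2 z [ 0.  0. -1.] w 11.7 ff 58.3 F [ 0.4 -1.  -5.5] M [-0.09  0.16 -0.01] q [-0.78  0.11  0.14  1.6   0.    0.35]
0.98 [384. 301.]
0.91 [296. 281.]
0.71 [291. 231.]
0.68 [389. 224.]
0.67 [350. 284.]
0.54 [260. 180.]
0.46 [352. 236.]
t 10.6 tcp [ 434.3 -333.1  236.2] yang 25.3 z [-0.  0. -1.] w 11.7 ff 58.3 F [-0.9 -0.3 -4.9] M [-0.07  0.18 -0.02] q [-0.78  0.11  0.14  1.6   0.    0.35]
drum (array([ 420.38, -339.8 ]), np.float64(-15.984803199768066))
[(0.71, [256.9, 188.6])]
```

Request:
play_rows(motion=[255,10,3.5,0,0,255,19,6.7,-2,0,255,19,6.7,-8,0,255,19,6.7,-13,0,255,19,6.7,-15,0])

```text
time: 11.2
eef_pos: [451.4, -329.2, 223.8]
orientation: [0.537, 0.843, -0.0, 0.0]
wrist_force: [0.0, 0.5, 1.5]
width: 12.0
finger_force: 59.2
```

Run:
```python
from fitc import *
tool();P,im=look('wrist','w10'); print('drum',circ(im,P,(418,-343),[(66,-1)],130,2,8)); tool()
```

```text
t 11.2 tcp [ 451.4 -329.2  223.8] yang 25.0 z [-0. -0. -1.] w 12.0 ff 59.2 F [0.  0.5 1.5] M [ 0.1   0.22 -0.03] q [-0.75  0.13  0.14  1.58 -0.    0.38]
drum (array([ 421.8 , -340.08]), np.float64(-15.138091087341309))
t 11.25 tcp [ 451.3 -329.   224. ] yang 25.0 z [-0. -0. -1.] w 11.7 ff 58.6 F [-1.  -0.3 -3.1] M [0.04 0.14 0.03] q [-0.75  0.13  0.14  1.58 -0.    0.38]
```

Request:
play_rows(motion=[165,0,0,-2,0,165,0,0,-8,0,165,0,0,-14,0,165,0,0,-14,0,165,-4,-2,-14,0])

```text
time: 11.75
eef_pos: [447.9, -330.5, 209.7]
orientation: [0.537, 0.844, 0.0, -0.0]
wrist_force: [0.9, 0.6, -0.1]
width: 30.1
finger_force: 0.3
```

Run:
```python
from fitc import *
tool();P,im=look('wrist','w11')
for mm in robot.masks_of('wrist','chip_1'): print(round(mm['conf'],2),np.round(mm['position']))
```

```text
t 11.75 tcp [ 447.9 -330.5  209.7] yang 25.1 z [ 0.  0. -1.] w 30.1 ff 0.3 F [ 0.9  0.6 -0.1] M [-0.04 -0.17 -0.06] q [-0.76  0.12  0.1   1.55  0.    0.38]
0.88 [404. 228.]
0.8 [304. 291.]
0.77 [301. 239.]
0.69 [352. 270.]
0.64 [400. 302.]
0.46 [325. 311.]
```

Request:
play_rows(motion=[165,-5,-2.3,0,0,165,-10,-4.6,-1,0,165,-15,-7,-2,0,165,-20,-9.3,-3,0,165,-20,-9.3,-3,0])

```text
time: 12.35
eef_pos: [426.7, -340.4, 206.8]
orientation: [0.538, 0.843, -0.0, -0.0]
wrist_force: [-0.2, -0.0, 0.0]
width: 30.4
finger_force: 0.0
```

Run:
```python
from fitc import *
tool();P,im=look('wrist','w12')
for mm in robot.masks_of('wrist','chip_1'): print(round(mm['conf'],2),np.round(mm['position']))
```

```text
t 12.35 tcp [ 426.7 -340.4  206.8] yang 25.0 z [-0.  0. -1.] w 30.4 ff 0.0 F [-0.2 -0.   0. ] M [-0.01 -0.   -0.01] q [-0.8   0.1   0.07  1.54 -0.    0.34]
0.87 [417. 237.]
0.84 [415. 316.]
0.82 [314. 228.]
0.79 [310. 290.]
0.75 [372. 291.]
0.66 [375. 244.]
```

```bash
cat > barpx.py <<'E'
from h import *
def barpx(im):
    h=cv2.cvtColor(im,cv2.COLOR_BGR2HSV); m=cv2.inRange(h,(4,100,35),(20,255,230)); m[:150]=0; m[:, :200]=0; m[:,460:]=0
    n,l,st,c=cv2.connectedComponentsWithStats(m); k=1+np.argmax(st[1:,4]); return st[k],c[k].round(1)
E
python3 - <<'E'
from barpx import *
for n in ['w5','w6','w7','w8','w10','w11','w12']: print(n,*barpx(cv2.imread(f'pics/{n}.png')))
E
```

```text
w5 [ 307  238   37  172 5632] [324.9 321.1]
w6 [ 307  239   37  171 5649] [325.  321.1]
w7 [ 307  232   44  175 6021] [326.9 314.2]
w8 [ 308  237   39  170 5675] [325.9 316.8]
w10 [ 308  237   38  168 5563] [325.7 316.7]
w11 [ 326  250   41  181 6637] [345.  336.9]
w12 [ 312  250   48  181 7368] [335.6 339. ]
```

Request:
play_rows(motion=[165,6,2.8,0,0,165,12,5.6,0,0,165,14,6.5,0,0,165,16,7.5,0,0,165,16,7.5,0,0])

```text
time: 12.95
eef_pos: [444.1, -332.3, 206.9]
orientation: [0.537, 0.844, 0.0, -0.0]
wrist_force: [-0.4, 0.1, -0.0]
width: 30.1
finger_force: 0.1
```

```bash
cat > st.py <<'E'
from barpx import *
import sys
s=tool();P,im=look('wrist',sys.argv[1]); print(*barpx(im))
D=np.array([420,-342]); d=s['eef_pos'][:2]-D; print('X',d@[.906,.423],'lat',d@[-.423,.906])
print([np.round(m['position']).tolist() for m in robot.masks_of('wrist','chip_1')])
E
python3 st.py w13
```

```text
t 12.95 tcp [ 444.1 -332.3  206.9] yang 25.1 z [-0.  0. -1.] w 30.1 ff 0.1 F [-0.4  0.1 -0. ] M [-0.01  0.05 -0.01] q [-0.76  0.12  0.09  1.54  0.    0.37]
[ 283  249   49  186 7541] [308.7 340.2]
X 25.945279757706807 lat -1.405565606384581
[[279.0, 286.0], [360.0, 306.0], [341.0, 305.0], [274.0, 235.0], [373.0, 234.0]]
```

Request:
play_rows(motion=[165,1.5,0.7,0,0,165,3,1.4,0,0,165,4.5,2.1,0,0,165,5.5,2.6,0,0,165,5.5,2.6,0,0])

```text
time: 13.55
eef_pos: [449.3, -329.9, 207.0]
orientation: [0.537, 0.844, 0.0, 0.0]
wrist_force: [-0.1, 0.3, -0.8]
width: 30.1
finger_force: 0.1
```

```bash
python3 st.py w14
```

```text
t 13.55 tcp [ 449.3 -329.9  207. ] yang 25.0 z [ 0. -0. -1.] w 30.1 ff 0.1 F [-0.1  0.3 -0.8] M [ 0.02 -0.02  0.01] q [-0.75  0.13  0.1   1.54  0.    0.38]
[ 282  254   47  181 7412] [306.6 340.1]
X 31.673849102431305 lat -1.4538867723755917
[[274.0, 289.0], [270.0, 238.0], [335.0, 301.0], [352.0, 312.0], [338.0, 241.0], [365.0, 233.0]]
```

Run:
```python
from h import *
im=cv2.imread('pics/w14.png'); s=robot.snapshot('scene'); cv2.imwrite('pics/s14.png',s)
c=proj(robot.camera_params('scene'),[430,-340,160]).astype(int); print(c)
b=s[max(0,c[1]-50):c[1]+50,max(0,c[0]-50):c[0]+50]
cv2.imwrite('pics/m14.png',np.hstack([cv2.resize(im[60:,140:],(500,420)),cv2.resize(b,(300,420),interpolation=cv2.INTER_CUBIC)]))
```

```text
[391 171]
```

View pics/m14.png

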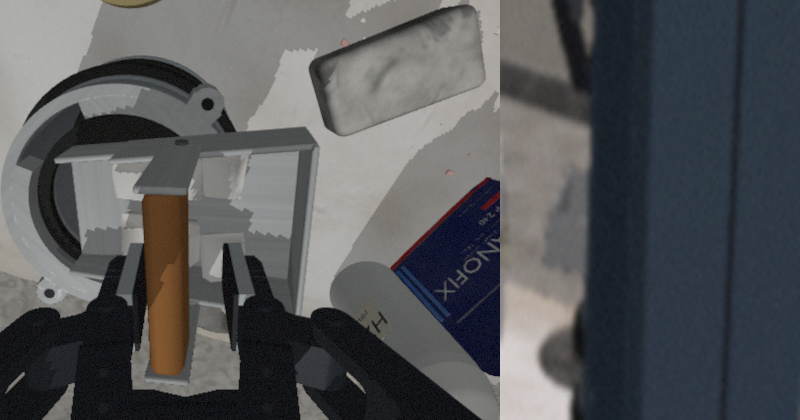

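Request:
play_rows(motion=[165,-20,-9.3,0,0,165,-42,-19.6,-3,0,165,-42,-19.6,-6,0,165,-42,-19.6,-8,0,165,-42,-19.6,-8,0])

```text
time: 14.2
eef_pos: [406.6, -349.7, 198.5]
orientation: [0.537, 0.843, -0.001, -0.001]
wrist_force: [-2.3, -1.4, 0.7]
width: 30.0
finger_force: 1.6
```

```bash
python3 st.py w15
```

```text
t 14.2 tcp [ 406.6 -349.7  198.5] yang 25.0 z [-0.003 -0.001 -1.   ] w 30.0 ff 1.6 F [-2.3 -1.4  0.7] M [-0.33  0.62  0.02] q [-0.83  0.07  0.02  1.52 -0.    0.3 ]
[ 287  235   60  186 9539] [318.2 324.4]
X -15.44869391322347 lat -1.3359657365477107
[[276.0, 200.0], [279.0, 256.0], [303.0, 212.0]]
```

Request:
play_rows(motion=[165,-5,-2.3,0,0,165,-9,-4.2,0,0,165,-13,-6,0,0,165,-16,-7.5,0,0,165,-16,-7.5,0,0])

```text
time: 14.8
eef_pos: [390.9, -357.2, 199.0]
orientation: [0.537, 0.843, 0.0, 0.0]
wrist_force: [0.2, -0.8, 0.1]
width: 30.4
finger_force: 0.0
```

```bash
python3 st.py w16
```

```text
t 14.8 tcp [ 390.9 -357.2  199. ] yang 25.0 z [ 0.  0. -1.] w 30.4 ff 0.0 F [ 0.2 -0.8  0.1] M [-0.02  0.03 -0.05] q [-0.87  0.05  0.    1.52  0.    0.27]
[ 254  216   63  147 5831] [288.1 279.3]
X -32.8136931876682 lat -1.4516971135554257
[[316.0, 246.0], [335.0, 172.0], [356.0, 185.0]]
```

Run:
```python
from h import *
P,im=look('wrist','w17')
for m in robot.masks_of('wrist','chip_1'):
    q=m['position']; print(np.round(q),round(m['conf'],2),m['pixels'].sum(),[ (at_z(P,q,z)[:2]-[420,-342]).round() for z in (20,40,130)])
for m in robot.masks_of('wrist','tray')[:1]:
    ys,xs=np.where(m['pixels']); print('tray',m['conf'],xs.min(),xs.max(),ys.min(),ys.max(),m['position'],m['pixels'].sum())
    c,_=cv2.findContours(m['pixels'].astype(np.uint8),0,2); print([cv2.boundingRect(k)+(cv2.contourArea(k),) for k in c if cv2.contourArea(k)>100])
for n in ['drum','seal_ring']:
  for m in robot.masks_of('wrist',n)[:1]:
    ys,xs=np.where(m['pixels']); print(n,m['conf'],xs.min(),xs.max(),ys.min(),ys.max())
print('drum c px',[proj(P,[420,-342,z]).round() for z in (14,130)], 'u rim -', proj(P,[420-.906*66,-342-.423*66,130]).round())
tool()
s=robot.snapshot('scene');cv2.imwrite('pics/s17.png',s)
for n in ['tray','chip_1']:
  for m in robot.masks_of('scene',n): print('scene',n,round(m['conf'],2),np.round(m['position']),m['pixels'].sum())
```

```text
[334. 172.] 0.79 356 [array([-36.,  21.]), array([-38.,  23.]), array([-46.,  36.])]
[316. 192.] 0.67 221 [array([-42.,   1.]), array([-43.,   5.]), array([-50.,  23.])]
[312. 245.] 0.6 328 [array([-27., -41.]), array([-29., -34.]), array([-40.,  -3.])]
[302. 197.] 0.59 58 [array([-50.,  -8.]), array([-51.,  -3.]), array([-55.,  18.])]
tray 0.65 249 485 191 375 [396.6, 272.2] 27837
[(249, 191, 237, 185, 32790.0)]
drum 0.94 253 505 115 375
seal_ring 0.68 304 438 176 335
drum c px [array([363., 213.]), array([384., 270.])] u rim - [259. 270.]
t 15.15 tcp [ 391.3 -357.   199.1] yang 25.0 z [ 0.  0. -1.] w 30.1 ff 0.0 F [-0.1 -0.1  0.8] M [-0.02  0.    0.01] q [-0.87  0.05  0.    1.52  0.    0.27]
scene chip_1 0.7 [210. 302.] 134
scene chip_1 0.62 [260. 343.] 138
scene chip_1 0.54 [243. 378.] 177
```

```bash
cat > barpose.py <<'E'
from h import *
import sys
def bar(P,im,lo=(4,100,35)):
    h=cv2.cvtColor(im,cv2.COLOR_BGR2HSV); m=cv2.inRange(h,lo,(20,255,230)); m[:150]=0; m[:, :150]=0; m[:,480:]=0
    n,l,st,c=cv2.connectedComponentsWithStats(m); k=1+np.argmax(st[1:,4]); pts=np.argwhere(l==k)[:,::-1].astype(np.float32)
    (cx,cy),(w,hh),a=cv2.minAreaRect(pts); b=cv2.boxPoints(((cx,cy),(w,hh),a)); b=b[np.argsort(b[:,1])]
    e1,e2=b[:2].mean(0),b[2:].mean(0); print('ends',e1.round(),e2.round(),'wid',round(min(w,hh),1),'len',round(max(w,hh),1),st[k][4])
    for z in range(100,215,5):
        A,B=at_z(P,e1,z),at_z(P,e2,z); L=np.hypot(*(A-B)[:2])
        if abs(L-78)<2.5: M=(A+B)[:2]/2-[420,-342]; print('z',z,'L',L.round(1),'X',(M@[.906,.423]).round(1),'lat',(M@[-.423,.906]).round(1),'ang',np.degrees(np.arctan2(*(B-A)[1::-1])).round(1))
if __name__=='__main__':
    P=robot.camera_params('wrist')
    for n in sys.argv[1:]: print(n); bar(P,cv2.imread(f'pics/{n}.png'))
E
python3 barpose.py w17
python3 - <<'E'
from h import *
im=cv2.imread('pics/w17.png'); h=cv2.cvtColor(im,cv2.COLOR_BGR2HSV)
m=cv2.inRange(h,(4,80,25),(22,255,230)); n,l,st,c=cv2.connectedComponentsWithStats(m)
print([ (st[i].tolist(),c[i].round().tolist()) for i in range(1,n) if st[i,4]>150])
E
```

```text
w17
ends [277. 218.] [292. 362.] wid 52.4 len 144.5 5784
z 145 L 79.3 X -50.8 lat -6.6 ang -61.6
z 150 L 77.0 X -50.3 lat -4.0 ang -61.6
[([299, 0, 123, 57, 601], [368.0, 28.0]), ([253, 216, 64, 147, 5855], [287.0, 279.0])]
```

Request:
play_rows(motion=[15,-10,-4.7,12,0,15,-22,-10,12,0,15,-31.7,-14.8,5,0,15,-31.7,-14.8,-10,0,15,-31.7,-14.8,-25,0])

```text
time: 15.8
eef_pos: [358.8, -372.1, 172.5]
orientation: [0.538, 0.843, 0.0, -0.0]
wrist_force: [0.5, -0.1, -1.0]
width: 80.4
finger_force: 0.0
```

```bash
python3 st.py w18; python3 barpose.py w18
```

```text
t 15.8 tcp [ 358.8 -372.1  172.5] yang 24.9 z [ 0.     0.001 -1.   ] w 80.4 ff 0.0 F [ 0.5 -0.1 -1. ] M [-0.04  0.01 -0.01] q [-0.93  0.02 -0.08  1.47  0.    0.2 ]
[ 328  234   64  164 8632] [361.9 312.7]
X -68.16072708374654 lat -1.3369017920454098
[]
w18
ends [357. 234.] [371. 396.] wid 59.3 len 162.7 8632
z 145 L 78.2 X -50.0 lat -1.5 ang -58.8
z 150 L 75.5 X -50.5 lat 1.4 ang -58.8
```

Request:
play_rows(motion=[15,0,0,-12,0,15,0,0,-24,0,100,7,3.3,-24,0,100,15,7,-24,0,100,22,10.3,-24,0])

```text
time: 16.4
eef_pos: [380.7, -363.4, 151.8]
orientation: [0.537, 0.843, -0.003, 0.001]
wrist_force: [-10.5, -6.2, 8.4]
width: 51.5
finger_force: 3.5
```

```bash
python3 st.py w19; python3 barpose.py w19
```

```text
t 16.4 tcp [ 380.7 -363.4  151.8] yang 25.0 z [-0.002 -0.006 -1.   ] w 51.5 ff 3.5 F [-10.5  -6.2   8.4] M [-0.55  1.25  0.09] q [-0.89  0.05 -0.09  1.42 -0.01  0.25]
[  278   250    79   192 11300] [319.9 342.6]
X -44.649526843308585 lat -2.772437009414322
[[329.0, 221.0], [343.0, 208.0]]
w19
ends [311. 254.] [333. 439.] wid 69.1 len 186.5 11300
z 155 L 77.7 X -43.0 lat -2.9 ang -59.4
```

Request:
play_rows(motion=[100,4,2,4,0,100,8,3.7,7,0,100,12,5.6,10,0,100,16,7.5,13,0,100,16,7.5,13,0])

```text
time: 17.0
eef_pos: [391.3, -358.0, 162.7]
orientation: [0.538, 0.843, -0.008, -0.004]
wrist_force: [-15.8, -9.0, 2.7]
width: 51.9
finger_force: 9.5
```

```bash
python3 st.py w20; python3 barpose.py w20
```

```text
t 17.0 tcp [ 391.3 -358.   162.7] yang 24.9 z [-0.016 -0.01  -1.   ] w 51.9 ff 9.5 F [-15.8  -9.    2.7] M [-1.9   3.34  0.14] q [-0.86  0.06 -0.06  1.45 -0.02  0.28]
[  249   247    83   188 10904] [292.3 337.2]
X -32.756370149436556 lat -2.3274046170939577
[[322.0, 203.0], [341.0, 182.0], [321.0, 260.0], [302.0, 216.0], [375.0, 182.0]]
w20
ends [281. 250.] [305. 432.] wid 67.1 len 183.6 10904
z 160 L 78.8 X -42.9 lat -3.7 ang -60.1
z 165 L 75.7 X -42.4 lat -0.3 ang -60.1
```

Request:
play_rows(motion=[100,-5,-2.4,0,0,100,-8,-3.8,0,0,200,-8,-3.8,0,0,255,-8,-3.8,0,0,255,-8,-3.8,0,0])

```text
time: 17.6
eef_pos: [380.6, -362.2, 162.8]
orientation: [0.539, 0.843, -0.011, -0.006]
wrist_force: [-21.7, -10.3, 5.6]
width: 24.1
finger_force: 57.9
```

```bash
python3 st.py w21; python3 barpose.py w21
```

```text
t 17.6 tcp [ 380.6 -362.2  162.8] yang 24.8 z [-0.022 -0.011 -1.   ] w 24.1 ff 57.9 F [-21.7 -10.3   5.6] M [-2.21  5.03  0.34] q [-0.87  0.06 -0.07  1.46 -0.02  0.26]
[  286   245    73   184 10326] [324.5 333.3]
X -44.22416526180369 lat -1.6012217620397315
[[326.0, 219.0], [343.0, 204.0]]
w21
ends [317. 248.] [334. 427.] wid 65.7 len 179.6 10326
z 155 L 80.0 X -42.5 lat -4.9 ang -60.4
z 160 L 77.0 X -42.4 lat -1.5 ang -60.4
```

Request:
play_rows(motion=[255,-5,-2.4,3,0,255,-6,-2.8,12,0,255,-6,-2.8,25,0,255,-6,-2.8,40,0,255,-6,-2.8,55,0])

```text
time: 18.2
eef_pos: [384.5, -359.5, 218.7]
orientation: [0.536, 0.844, 0.001, -0.0]
wrist_force: [1.1, -0.2, -3.7]
width: 23.9
finger_force: 59.8
```

```bash
python3 st.py w22; python3 barpose.py w22
```

```text
t 18.2 tcp [ 384.5 -359.5  218.7] yang 25.1 z [ 0.001  0.002 -1.   ] w 23.9 ff 59.8 F [ 1.1 -0.2 -3.7] M [-0.09  0.12  0.02] q [-0.88  0.05  0.04  1.56  0.    0.25]
[  290   247    68   182 10270] [325.3 333.9]
X -39.5508820902132 lat -0.790463130916212
[[442.0, 301.0], [329.0, 188.0], [342.0, 169.0], [325.0, 226.0], [313.0, 204.0]]
w22
ends [322. 248.] [332. 427.] wid 65.3 len 179.2 10270
```

Request:
play_rows(motion=[255,-18,-8.4,10,0,255,-45,-21,10,0,255,-72,-34,6,0,255,-93,-43.4,-8,0,255,-93,-43.4,-23,0])

```text
time: 18.8
eef_pos: [288.9, -405.6, 195.5]
orientation: [0.538, 0.843, -0.001, 0.001]
wrist_force: [0.7, 0.0, -3.3]
width: 24.0
finger_force: 59.8
```

```bash
python3 st.py w23
python3 - <<'E'
from h import *
im=robot.snapshot('top'); cv2.imwrite('pics/t23.png',im)
P=robot.camera_params('top'); print('mouth',proj(P,[420,-342,130]).round())
for m in robot.masks_of('top','chip_1'): print(round(m['conf'],2),np.round(m['position']),m['pixels'].sum(), at_z(P,m['position'],25)[:2].round())
E
```

```text
t 18.8 tcp [ 288.9 -405.6  195.5] yang 24.9 z [-0.    -0.003 -1.   ] w 24.0 ff 59.8 F [ 0.7  0.  -3.3] M [-0.05  0.03 -0.  ] q [-1.09 -0.03 -0.09  1.51 -0.    0.05]
[  290   247    67   182 10228] [325.1 334.2]
X -145.72082760631585 lat -2.168949372371209
[[543.0, 222.0], [445.0, 299.0], [575.0, 188.0]]
mouth [445. 249.]
0.6 [250. 217.] 54 [508. 173.]
0.59 [242. 282.] 50 [329. 185.]
0.58 [212. 292.] 56 [300. 265.]
0.53 [436. 246.] 62 [ 440. -341.]
0.39 [448. 266.] 32 [ 387. -375.]
```

Request:
play_rows(motion=[255,9.1,4.2,1,0,255,19,8.9,9,0,255,30.8,14.4,18,0,255,43.5,20.3,25,0,255,43.5,20.3,25,0])

```text
time: 19.5
eef_pos: [335.3, -384.8, 224.0]
orientation: [0.536, 0.844, -0.003, 0.002]
wrist_force: [-4.3, -1.1, 4.6]
width: 24.0
finger_force: 60.1
```

```bash
python3 st.py w24; python3 barpose.py w24
```

```text
t 19.5 tcp [ 335.3 -384.8  224. ] yang 25.2 z [-0.    -0.007 -1.   ] w 24.0 ff 60.1 F [-4.3 -1.1  4.6] M [-0.34  1.29  0.02] q [-0.98 -0.   -0.    1.56 -0.    0.15]
[ 292  248   65  181 9999] [324.7 334.3]
X -94.82649573095158 lat -2.9246008543392037
[[453.0, 210.0], [437.0, 299.0]]
w24
ends [324. 249.] [328. 428.] wid 64.0 len 179.1 9999
```

Run:
```python
from h import *
P,im=look('wrist','w25')
for m in robot.masks_of('wrist','tray')[:2]:
    ys,xs=np.where(m['pixels']); print('tray',round(m['conf'],2),xs.min(),xs.max(),ys.min(),ys.max(),m['pixels'].sum())
    M=m['pixels']
    for r in range(140,440,30):
        x=np.where(M[r])[0]; print(r,(x.min(),x.max(),len(x)) if len(x) else None)
# predicted projections of tray points for theta=60..100
s=robot.sense(); t=s['eef_pos']; u=np.array([.906,.423,0]);v=np.array([-.423,.906,0])
for th in (-90,60,75,90):
    a=np.radians(th)
    def pt(x,h,y,off=10):
        rx,rz=x,h-70; X=rx*np.cos(a)-rz*np.sin(a); Z=rx*np.sin(a)+rz*np.cos(a)
        return proj(P,t+u*X+v*y+np.array([0,0,Z-off])).round().astype(int).tolist()
    print(th,'lip',pt(-61,8,-33),pt(-61,8,33),'back top',pt(59,36,-45),pt(59,36,45),'back bot',pt(59,0,-45),pt(59,0,45))
tool()
m=[q for q in robot.masks_of('wrist','drum')[:1]]
for q in m: ys,xs=np.where(q['pixels']); print('drum',q['conf'],xs.min(),xs.max(),ys.min(),ys.max())
```

```text
tray 0.96 286 588 204 447 46256
140 None
170 None
200 None
230 (np.int64(318), np.int64(553), 236)
260 (np.int64(293), np.int64(584), 292)
290 (np.int64(294), np.int64(577), 284)
320 (np.int64(296), np.int64(571), 240)
350 (np.int64(296), np.int64(565), 223)
380 (np.int64(297), np.int64(558), 129)
410 (np.int64(298), np.int64(551), 92)
tray 0.22 343 600 111 288 22924
140 (np.int64(371), np.int64(588), 207)
170 (np.int64(351), np.int64(590), 240)
200 (np.int64(344), np.int64(596), 250)
230 (np.int64(554), np.int64(600), 47)
260 (np.int64(584), np.int64(594), 11)
290 None
320 None
350 None
380 None
410 None
-90 lip [90, 563] [30, 357] back top [262, 344] [253, 188] back bot [199, 344] [179, 188]
60 lip [360, 304] [363, 200] back top [490, 501] [537, 260] back bot [552, 457] [608, 238]
75 lip [396, 312] [404, 204] back top [473, 544] [521, 282] back bot [567, 515] [639, 267]
90 lip [432, 324] [444, 211] back top [437, 584] [478, 304] back bot [563, 584] [649, 305]
t 19.7 tcp [ 334.  -385.2  222.7] yang 25.0 z [ 0.    -0.005 -1.   ] w 23.8 ff 60.2 F [-4.6 -1.7  4.8] M [-0.41  1.23 -0.  ] q [-0.99 -0.   -0.    1.56 -0.    0.15]
drum 0.61 345 598 112 286
```

Request:
play_rows(motion=[255,9,4.2,4,0,255,19,8.9,6,0,255,30,14,6,0,255,40.8,19,5,0,255,40.8,19,5,0])

```text
time: 20.25
eef_pos: [376.6, -364.7, 226.6]
orientation: [0.536, 0.844, -0.0, 0.002]
wrist_force: [-1.6, 0.1, 5.8]
width: 11.4
finger_force: 61.9
```

```bash
cat > fitth.py <<'E'
from h import *
import sys
P,im=look('wrist',sys.argv[1]); M=robot.masks_of('wrist','tray')[0]['pixels']
s=tool(); t=s['eef_pos']; u=np.array([.906,.423,0]);v=np.array([-.423,.906,0])
best=[]
for off in (5,10,15,20):
  for th in range(-10,125,2):
    a=np.radians(th); C=[]
    for x,hw in((-61,33),(59,45)):
      for h in (0,30):
        for y in(-hw,hw):
          rx,rz=x,h-70; C.append(proj(P,t+u*(rx*np.cos(a)-rz*np.sin(a))+v*y+np.array([0,0,rx*np.sin(a)+rz*np.cos(a)-off])))
    B=np.zeros(M.shape,np.uint8); cv2.fillConvexPoly(B,cv2.convexHull(np.array(C,np.float32)).astype(np.int32),1)
    B[330:]=0; A=M.copy(); A[330:]=0; A[:,:335]=0; B[:,:335]=0
    best.append(((A&(B>0)).sum()/(A|(B>0)).sum(),th,off))
print(sorted(best)[::-1][:6])
d=t[:2]-np.array([420,-342]); print('X',d@[.906,.423],'lat',d@[-.423,.906])
E
python3 fitth.py w26
```

```text
t 20.35 tcp [ 376.4 -364.8  226.6] yang 25.1 z [ 0.003 -0.002 -1.   ] w 11.3 ff 61.8 F [-0.3 -0.2  6. ] M [-0.15  0.38 -0.02] q [-0.9   0.04  0.04  1.57  0.    0.23]
[(np.float64(0.9217247097844112), -4, 5), (np.float64(0.9137942268847332), -2, 10), (np.float64(0.9037122969837587), -2, 5), (np.float64(0.8994932974151755), 0, 15), (np.float64(0.8886635827894304), 0, 10), (np.float64(0.8883610451306413), 0, 20)]
X -49.15600094732047 lat -2.2537857237827126
```

Request:
play_rows(motion=[255,0,0,20,0,255,3,25,38,0,255,6,65,40,0,255,9,110,40,0,255,13,155,40,0])

```text
time: 20.85
eef_pos: [388.2, -207.2, 263.5]
orientation: [0.537, 0.843, 0.002, -0.001]
wrist_force: [1.2, 0.8, -3.5]
width: 11.5
finger_force: 60.6
```

Run:
```python
from fitc import *
tool(); im=robot.snapshot('top'); cv2.imwrite('pics/t27.png',im); P=robot.camera_params('top')
for m in robot.masks_of('top','chip_1'): print('top',round(m['conf'],2),np.round(m['position']),m['pixels'].sum(), (at_z(P,m['position'],25)[:2]-[418,-343]).round())
Pw,iw=look('wrist','w27')
for m in robot.masks_of('wrist','chip_1'): print('wr',round(m['conf'],2),np.round(m['position']),m['pixels'].sum(), (at_z(Pw,m['position'],25)[:2]-[418,-343]).round())
```

```text
t 20.85 tcp [ 388.2 -207.2  263.5] yang 25.0 z [-0.  0. -1.] w 11.5 ff 60.6 F [ 1.2  0.8 -3.5] M [-0.03 -0.09 -0.01] q [-0.64 -0.17 -0.08  1.66  0.    0.49]
top 0.41 [212. 291.] 35 [-114.  608.]
top 0.32 [265. 246.] 209 [ 12. 471.]
```

Request:
play_rows(motion=[255,4,48,0,0,255,8,97,0,0,255,12,146,0,0,255,16,195,0,0,255,20,244,0,0])

```text
time: 21.55
eef_pos: [408.2, 35.6, 264.2]
orientation: [0.538, 0.843, 0.0, -0.0]
wrist_force: [1.2, 0.3, -3.8]
width: 11.5
finger_force: 60.6
```

Request:
play_rows(motion=[255,5,49,0,0,255,10,98,-5,0,255,15,147,-25,0,255,20,190,-60,0,255,22,222,-100,0])

```text
time: 22.05
eef_pos: [431.1, 252.6, 172.0]
orientation: [0.537, 0.844, 0.002, 0.001]
wrist_force: [1.1, -0.7, -4.4]
width: 11.3
finger_force: 60.6
```

```bash
python3 tilt.py
```

```text
t 22.05 tcp [431.1 252.6 172. ] yang 25.0 z [ 0.003  0.003 -1.   ] w 11.3 ff 60.6 F [ 1.1 -0.7 -4.4] M [-0.11 -0.09 -0.03] q [ 0.4  -0.03 -0.13  1.46  0.    1.53]
```

Request:
play_rows(motion=[255,0,20,-30,0,255,0,27,-55,0,255,0,27,-66,0,255,0,27,-69,0,255,0,27,-71,0])

```text
time: 22.55
eef_pos: [430.1, 276.3, 101.7]
orientation: [0.538, 0.843, 0.0, 0.0]
wrist_force: [0.6, -0.2, -2.6]
width: 11.6
finger_force: 60.6
```

```bash
python3 tilt.py
```

```text
t 22.55 tcp [430.1 276.3 101.7] yang 24.9 z [ 0.  0. -1.] w 11.6 ff 60.6 F [ 0.6 -0.2 -2.6] M [-0.01  0.03  0.  ] q [ 0.44  0.03 -0.21  1.33 -0.    1.58]
```

Request:
play_rows(motion=[255,0,0,-2,0,255,0,0,-4,0,255,0,0,-6,0,255,0,0,-6,0,255,0,0,-6,0])

```text
time: 23.05
eef_pos: [430.8, 277.8, 97.5]
orientation: [0.537, 0.844, 0.002, 0.001]
wrist_force: [-0.1, 1.5, 3.6]
width: 11.2
finger_force: 61.5
```

Request:
play_rows(motion=[130,0,0,0,0,100,0,0,0,0,100,0,0,10,0,100,0,0,45,0,100,0,0,90,0])

```text
time: 23.55
eef_pos: [427.2, 275.7, 183.9]
orientation: [0.537, 0.844, -0.003, -0.002]
wrist_force: [0.3, 0.4, 0.7]
width: 51.9
finger_force: 0.0
```

```bash
python3 fitth.py w28
python3 - <<'E'
from h import *
print([ (round(m['conf'],2),np.round(m['position']).tolist()) for m in robot.masks_of('wrist','chip_1')])
E
```

```text
t 23.65 tcp [432.6 278.3 193.1] yang 25.0 z [ 0.011  0.005 -1.   ] w 51.9 ff 0.0 F [0.9 0.2 1. ] M [-0.01 -0.02  0.06] q [ 0.44  0.   -0.06  1.5  -0.    1.58]
[(np.float64(0.5218153251148175), -10, 20), (np.float64(0.49926144756277696), -10, 15), (np.float64(0.49472219000115997), -8, 20), (np.float64(0.4769888991674376), -10, 10), (np.float64(0.4730743012951602), -8, 15), (np.float64(0.4701875837427423), -6, 20)]
X 273.858191925773 lat 556.6850408334061
[(0.97, [172.0, 260.0]), (0.74, [364.0, 348.0]), (0.67, [164.0, 162.0])]
```

Run:
```python
from h import *
Pt=robot.camera_params('top'); robot.snapshot('top'); tool()
P,im=look('wrist','w29')
for n,q in [('purple',(248,219)),('red',(241,282)),('black',(213,293))]: print(n,at_z(Pt,q,12).round(),proj(P,at_z(Pt,q,12)).round())
for m in robot.masks_of('wrist','chip_1'):
    px=im[m['pixels']]; print(round(m['conf'],2),np.round(m['position']),m['pixels'].sum(),'bgr',px.mean(0).round(), 'z15->',at_z(P,m['position'],15)[:2].round(), 'tray rel', ((at_z(P,m['position'],15)[:2]-[430,280])@np.array([[.906,-.423],[.423,.906]])).round())
```

```text
t 23.75 tcp [430.4 277.3 187.7] yang 25.0 z [ 0.004  0.002 -1.   ] w 52.0 ff 0.0 F [ 0.1  0.1 -0.9] M [-0.04 -0.02 -0.06] q [ 0.44  0.   -0.07  1.49 -0.    1.58]
purple [504. 180.  12.] [352. 348.]
red [329. 191.  12.] [165. 260.]
black [298. 265.  12.] [154. 159.]
0.89 [167. 260.] 828 bgr [ 15.  16. 107.] z15-> [331. 194.] tray rel [-126.  -37.]
0.84 [159. 162.] 929 bgr [14. 13. 13.] z15-> [303. 266.] tray rel [-121.   41.]
0.66 [359. 346.] 667 bgr [83. 31. 63.] z15-> [508. 186.] tray rel [  31. -118.]
```

Request:
play_rows(motion=[60,-2,-30,20,0.14,30,-6,-75,45,0.28,0,-10,-120,70,0.42,0,-15,-165,90,0.56,0,-20,-210,100,0.7])

```text
time: 24.35
eef_pos: [410.8, 80.7, 281.4]
orientation: [0.228, 0.974, -0.0, -0.0]
wrist_force: [0.6, -0.9, -1.0]
width: 85.7
finger_force: 0.0
```

Request:
play_rows(motion=[0,-4,-45,10,0.14,0,-8,-90,10,0.28,0,-12,-135,10,0.42,0,-16,-180,10,0.56,0,-20,-225,10,0.7])

```text
time: 24.85
eef_pos: [393.3, -119.7, 289.6]
orientation: [-0.074, 0.997, 0.001, -0.001]
wrist_force: [0.7, 0.6, 0.0]
width: 85.4
finger_force: 0.0
```

Request:
play_rows(motion=[0,-5,-45,0,0,0,-10,-90,0,0,0,-14,-120,0,0,0,-14,-135,0,0,0,-14,-135,0,0])

```text
time: 25.35
eef_pos: [379.7, -254.4, 289.4]
orientation: [-0.07, 0.998, 0.001, -0.001]
wrist_force: [0.2, 0.3, -0.5]
width: 85.1
finger_force: 0.0
```

Run:
```python
from fitc import *
robot.snapshot('top'); tool()
P,im=look('wrist','d1'); print('mouth px',proj(P,[419,-342.5,130]).round())
ch=robot.masks_of('wrist','chip_1'); tot=np.zeros((480,640),bool)
for m in ch:
    tot|=m['pixels']; print('chip',round(m['conf'],2),np.round(m['position']),m['pixels'].sum(),[(at_z(P,m['position'],z)[:2]-[419,-342.5]).round().tolist() for z in(25,130)],im[m['pixels']].mean(0).round())
print(tot.sum())
print('outer',circ(im,P,(419,-342.5),[(66,-1)],130,2,8),'inner',circ(im,P,(419,-342.5),[(51,-1)],130,2,8))
```

```text
t 25.4 tcp [ 380.  -253.1  290. ] yang 98.1 z [-0.  0. -1.] w 85.6 ff 0.0 F [ 0.1 -0.1 -0.7] M [ 0.    0.   -0.01] q [-0.74 -0.11  0.02  1.71  0.   -0.88]
mouth px [201. 255.]
chip 0.84 [228. 234.] 455 [[17.0, -2.0], [-20.0, 19.0]] [92. 95. 95.]
chip 0.21 [210. 231.] 27810 [[17.0, -21.0], [-21.0, 6.0]] [62. 62. 60.]
28262
outer (array([ 419.31, -342.57]), np.float64(-31.228797912597656)) inner (array([ 410.16, -329.33]), np.float64(-19.48379898071289))
```

Request:
play_rows(motion=[0,20,-30,0,0,0,40,-60,0,0,0,60,-82,0,0,0,60,-82,0,0,0,60,-82,0,0])

```text
time: 26.0
eef_pos: [440.8, -334.0, 290.9]
orientation: [-0.072, 0.997, 0.001, -0.001]
wrist_force: [-0.1, -0.0, -1.0]
width: 85.3
finger_force: 0.0
```

Run:
```python
from fitc import *
tool()
P,im=look('wrist','d2'); print('mouth px',proj(P,[419,-342.5,130]).round())
ch=robot.masks_of('wrist','chip_1')
for m in ch: print('chip',round(m['conf'],2),np.round(m['position']),m['pixels'].sum(),[(at_z(P,m['position'],z)[:2]-[419,-342.5]).round().tolist() for z in(25,130)],im[m['pixels']].mean(0).round())
print('outer',circ(im,P,(419,-342.5),[(66,-1)],130,2,8))
g=cv2.cvtColor(im,cv2.COLOR_BGR2GRAY); c=proj(P,[419,-342.5,20]); 
m=np.zeros_like(g); pts=[proj(P,[419+41*np.cos(a),-342.5+41*np.sin(a),120]) for a in np.linspace(0,6.28,40)]
cv2.fillConvexPoly(m,np.array(pts,np.int32),1); print('hole px',m.sum(),np.percentile(g[m>0],[5,25,50,75,95]))
b=((g>75)&(m>0)).astype(np.uint8); n,l,st,cc=cv2.connectedComponentsWithStats(b); print([(st[i,4],cc[i].round().tolist(),st[i,2:4].tolist()) for i in range(1,n) if st[i,4]>60])
for m in robot.masks_of('wrist','seal_ring')[:1]:
    ys,xs=np.where(m['pixels']); print('seal',xs.min(),xs.max(),ys.min(),ys.max())
```

```text
t 26.0 tcp [ 440.8 -334.   290.9] yang 98.3 z [-0.  0. -1.] w 85.3 ff 0.0 F [-0.1 -0.  -1. ] M [-0. -0.  0.] q [-0.77  0.14  0.28  1.71  0.   -0.91]
mouth px [317. 192.]
chip 0.92 [312. 185.] 482 [[17.0, -4.0], [-4.0, -4.0]] [ 98. 101. 101.]
chip 0.68 [324. 134.] 124 [[-34.0, 0.0], [-41.0, -1.0]] [111. 114. 115.]
chip 0.58 [352. 123.] 301 [[-47.0, 25.0], [-51.0, 18.0]] [100. 102. 103.]
chip 0.58 [289. 138.] 164 [[-26.0, -33.0], [-35.0, -25.0]] [111. 113. 114.]
chip 0.56 [315. 118.] 33 [[-47.0, -10.0], [-51.0, -9.0]] [118. 121. 121.]
outer (array([ 419.31, -344.95]), np.float64(-28.15755271911621))
hole px 9359 [14. 20. 23. 45. 99.]
[(np.int32(116), [318.0, 135.0], [22, 8]), (np.int32(92), [293.0, 140.0], [22, 13]), (np.int32(421), [315.0, 187.0], [24, 30])]
seal 250 380 120 249
```

Request:
play_rows(motion=[0,30,0,0,0,0,60,0,0,0,0,85,0,0,0,0,85,0,0,0,0,85,0,0,0])

```text
time: 26.65
eef_pos: [525.2, -334.6, 291.8]
orientation: [-0.072, 0.997, -0.0, -0.0]
wrist_force: [0.1, 0.2, 0.4]
width: 85.4
finger_force: 0.0
```

Run:
```python
from fitc import *
tool()
P,im=look('wrist','d3'); print('mouth px',proj(P,[419,-342.5,130]).round())
R=np.array(P['R']);print('cam',(-R.T@np.array(P['t'])).round())
for m in robot.masks_of('wrist','chip_1'): print('chip',round(m['conf'],2),np.round(m['position']),m['pixels'].sum(),[(at_z(P,m['position'],z)[:2]-[419,-343]).round().tolist() for z in(25,45,130)],im[m['pixels']].mean(0).round())
print('outer',circ(im,P,(419,-342.5),[(66,-1)],130,2,8))
g=cv2.cvtColor(im,cv2.COLOR_BGR2GRAY)
for zz,r in ((120,41),):
    m=np.zeros_like(g); pts=[proj(P,[419+r*np.cos(a),-343+r*np.sin(a),zz]) for a in np.linspace(0,6.28,40)]
    cv2.fillConvexPoly(m,np.array(pts,np.int32),1)
b=((g>75)&(m>0)).astype(np.uint8); n,l,st,cc=cv2.connectedComponentsWithStats(b); print([(int(st[i,4]),cc[i].round().tolist(),st[i,2:4].tolist(),(at_z(P,cc[i],25)[:2]-[419,-343]).round().tolist()) for i in range(1,n) if st[i,4]>60])
```

```text
t 26.65 tcp [ 525.2 -334.6  291.8] yang 98.2 z [-0. -0. -1.] w 85.4 ff 0.0 F [0.1 0.2 0.4] M [ 0.08  0.03 -0.  ] q [-0.67  0.33  0.51  1.75 -0.   -0.82]
mouth px [336.  67.]
cam [ 443. -346.  415.]
chip 0.84 [338.  35.] 309 [[-35.0, -0.0], [-32.0, -1.0], [-19.0, -1.0]] [114. 117. 117.]
chip 0.77 [370.  27.] 670 [[-45.0, 26.0], [-41.0, 25.0], [-26.0, 18.0]] [102. 104. 105.]
chip 0.76 [326.  96.] 618 [[17.0, -4.0], [17.0, -4.0], [19.0, -3.0]] [96. 98. 99.]
chip 0.63 [301.  28.] 712 [[-36.0, -33.0], [-33.0, -32.0], [-20.0, -25.0]] [115. 117. 118.]
chip 0.56 [328.  17.] 735 [[-47.0, -11.0], [-43.0, -11.0], [-28.0, -9.0]] [109. 112. 113.]
chip 0.43 [309.  41.] 72 [[-26.0, -25.0], [-24.0, -24.0], [-13.0, -19.0]] [113. 116. 117.]
outer (array([ 417.  , -343.86]), np.float64(-20.534706115722656))
[(1872, [318.0, 24.0], [62, 48], [-41.0, -19.0]), (709, [366.0, 32.0], [33, 36], [-41.0, 24.0]), (506, [329.0, 96.0], [26, 34], [17.0, -1.0])]
```

```bash
cat > gap.py <<'E'
from fitc import *
# poses at the shots: recompute wrist cam from tcp (same orientation): use current params, shifted
P0=robot.camera_params('wrist'); R=np.array(P0['R']); cam0=-R.T@np.array(P0['t']); t0=robot.sense()['eef_pos']
for n,t in [('d1',[380,-253.1,290]),('d2',[440.8,-334,290.9]),('d3',list(t0))]:
    P=dict(P0); c=cam0+np.array(t)-t0; P['t']=-R@c
    im=cv2.imread(f'pics/{n}.png'); g=cv2.cvtColor(im,cv2.COLOR_BGR2GRAY).astype(np.float32)
    ce,f=circ(im,P,(418.7,-343.5),[(66,-1)],130,2,6)
    T=np.radians(np.arange(0,360,2.)); 
    def S(r,z): 
        px=np.array([proj(P,[ce[0]+r*np.cos(a),ce[1]+r*np.sin(a),z]) for a in T],np.float32); return cv2.remap(g,px[None,:,0].copy(),px[None,:,1].copy(),cv2.INTER_LINEAR)[0]
    p=S(55.5,130); q=S(57,130)
    best=max(((-(np.where(np.abs((np.degrees(T)-d+90)%180-90)<24,p+q,0).sum())+ (np.where(np.abs((np.degrees(T)-d+90)%180-90)>=24,p+q,0)).sum()/ (132/48.)),d) for d in np.arange(-60,20,.5))
    hb=S(72.5,130); 
    print(n,ce,'gap',best[1],'p', p[::5].astype(int).tolist())
E
python3 gap.py
```

```text
d1 [ 420.1  -343.31] gap -22.0 p [75, 124, 124, 121, 125, 122, 125, 123, 124, 123, 120, 122, 121, 120, 16, 24, 22, 31, 58, 125, 126, 128, 127, 125, 126, 128, 122, 125, 127, 123, 124, 127, 52, 54, 59, 61]
d2 [ 419.56 -345.33] gap -24.0 p [57, 132, 136, 131, 133, 134, 130, 130, 131, 133, 130, 132, 130, 126, 40, 86, 106, 27, 127, 131, 135, 136, 137, 132, 136, 134, 135, 132, 133, 130, 134, 135, 54, 56, 56, 58]
d3 [ 417.07 -343.6 ] gap -22.0 p [91, 133, 134, 131, 132, 131, 131, 133, 132, 133, 130, 132, 127, 128, 61, 0, 0, 0, 0, 0, 0, 0, 0, 0, 137, 136, 135, 133, 135, 134, 135, 137, 51, 53, 54, 55]
```

Request:
play_rows(motion=[0,-20,42,-10,0.03,0,-42,86,-20,0.06,0,-64,130,-30,0.09,0,-86,174,-40,0.12,0,-108,218,-52,0.13])

```text
time: 27.25
eef_pos: [416.0, -117.2, 239.9]
orientation: [-0.135, 0.991, -0.0, 0.001]
wrist_force: [0.3, 1.2, 0.5]
width: 85.4
finger_force: 0.0
```

Request:
play_rows(motion=[0,-18,40,-12,0,0,-30,67,-20,0,0,-30,67,-20,0,0,-30,67,-20,0,0,-30,67,-20,0])

```text
time: 27.75
eef_pos: [388.3, -52.4, 220.4]
orientation: [-0.135, 0.991, -0.001, 0.001]
wrist_force: [-0.6, -0.3, -0.2]
width: 85.6
finger_force: 0.0
```

```bash
cat > lid.py <<'E'
from fitc import *
import sys
tool(); P,im=look('wrist',sys.argv[1]); c0=(422,-50)
ce,f=circ(im,P,c0,[(66,-1)],22,2,14); print('flange z22',ce,f)
hsv=cv2.cvtColor(im,cv2.COLOR_BGR2HSV); g=cv2.cvtColor(im,cv2.COLOR_BGR2GRAY)
m=np.zeros_like(g); pts=[proj(P,[ce[0]+45*np.cos(a),ce[1]+45*np.sin(a),35]) for a in np.linspace(0,6.28,40)]
cv2.fillConvexPoly(m,np.array(pts,np.int32),1); b=((g<45)&(m>0)).astype(np.uint8)
n,l,st,cc=cv2.connectedComponentsWithStats(b); k=1+np.argmax(st[1:,4]); q=np.argwhere(l==k)[:,::-1].astype(np.float32)
bx=cv2.boxPoints(cv2.minAreaRect(q)); W=np.array([at_z(P,p,54)[:2] for p in bx]); e=[np.linalg.norm(W[i]-W[(i+1)%4]) for i in range(4)]
i=int(np.argmax(e)); d=W[(i+1)%4]-W[i]; print('handle blob',st[k].tolist(),'px ctr',bx.mean(0).round(1),'world ctr z54',W.mean(0).round(1),'sides',np.round(e,1),'ang',np.degrees(np.arctan2(d[1],d[0])).round(1))
for nme in ['lid']:
    for mm in robot.masks_of('wrist',nme)[:1]:
        ys,xs=np.where(mm['pixels']); print(nme,mm['conf'],xs.min(),xs.max(),ys.min(),ys.max())
        M=mm['pixels']; T=np.radians(np.arange(0,360,1.)); px=np.array([proj(P,[ce[0]+76*np.cos(a),ce[1]+76*np.sin(a),20]) for a in T])
        v=[bool(0<=y<480 and 0<=x<640 and M[int(y),int(x)]) for x,y in px]; a=np.where(v)[0]; print('ear angles',a.tolist())
E
python3 lid.py l1
```

```text
t 27.75 tcp [388.3 -52.4 220.4] yang 105.5 z [ 0. -0. -1.] w 85.6 ff 0.0 F [-0.6 -0.3 -0.2] M [ 0.02 -0.03 -0.01] q [-0.31 -0.31 -0.28  1.6  -0.   -0.58]
flange z22 [423.93 -49.74] -19.9948673248291
handle blob [301, 203, 42, 93, 2625] px ctr [321.6 248.9] world ctr z54 [413.9 -48.2] sides [27.2 76.3 29.6 76.5] ang -161.2
lid 0.56 242 394 151 327
ear angles [14, 15, 16, 17, 18, 19, 20, 21, 22, 23, 24, 25, 26, 27, 28, 190, 191, 192, 193, 194, 195, 196, 197, 198, 199, 200, 201, 202, 203, 204, 205]
```

Request:
play_rows(motion=[60,18,1.5,-40,0.03,60,35.6,2.7,-80,0.058,60,35.6,2.7,-115,0.058,60,35.6,2.7,-130,0.058,60,35.6,2.7,-130,0.058])

```text
time: 28.35
eef_pos: [421.4, -49.0, 86.4]
orientation: [-0.164, 0.987, 0.001, -0.003]
wrist_force: [-0.1, 0.2, 1.2]
width: 65.5
finger_force: 0.0
```

Run:
```python
from fitc import *
s=tool(); P,im=look('wrist','l2'); g=cv2.cvtColor(im,cv2.COLOR_BGR2GRAY)
print('tcp z49 px',proj(P,[s['eef_pos'][0],s['eef_pos'][1],54]).round(1),'lid ctr px',proj(P,[423.9,-49.7,54]).round(1))
ce,f=circ(im,P,(423.9,-49.7),[(66,-1)],22,2,6); print(ce,f)
m=np.zeros_like(g); pts=[proj(P,[423.9+42*np.cos(a),-49.7+42*np.sin(a),40]) for a in np.linspace(0,6.28,40)]
cv2.fillConvexPoly(m,np.array(pts,np.int32),1); b=((g<45)&(m>0)).astype(np.uint8)
n,l,st,cc=cv2.connectedComponentsWithStats(b); k=1+np.argmax(st[1:,4]); q=np.argwhere(l==k)[:,::-1].astype(np.float32)
r=cv2.minAreaRect(q); bx=cv2.boxPoints(r); print(st[k],r,[at_z(P,p,54)[:2].round(1).tolist() for p in bx])
```

```text
t 28.35 tcp [421.4 -49.   86.4] yang 108.8 z [-0.01  0.   -1.  ] w 65.5 ff 0.0 F [-0.1  0.2  1.2] M [-0.02  0.05 -0.01] q [-0.27 -0.18 -0.45  1.31 -0.   -0.6 ]
tcp z49 px [324.5 304. ] lid ctr px [321.2 308.3]
[424.37 -48.38] -16.900835037231445
[ 297  208   53  157 7344] ((323.0, 286.0), (52.0, 156.0), 0.0) [[455.1, -51.1], [383.8, -73.6], [377.0, -53.6], [447.3, -28.1]]
```

Request:
play_rows(motion=[60,0,0,-20,0,60,0,0,-38,0,120,0,0,-42,0,255,0,0,-42,0,255,0,0,-42,0])

```text
time: 28.9
eef_pos: [424.8, -49.4, 49.4]
orientation: [-0.164, 0.986, -0.001, 0.001]
wrist_force: [-0.7, -0.4, -0.7]
width: 21.8
finger_force: 0.0
```

Request:
play_rows(motion=[255,0,0,0,0,255,0,0,0,0,255,0,0,5,0,255,0,0,20,0,255,0,0,45,0])

```text
time: 29.4
eef_pos: [420.8, -48.0, 90.4]
orientation: [-0.164, 0.986, 0.001, -0.003]
wrist_force: [0.3, -0.5, -3.4]
width: 14.7
finger_force: 60.7
```

```bash
python3 tilt.py
```

```text
t 29.4 tcp [420.8 -48.   90.4] yang 108.9 z [-0.007  0.002 -1.   ] w 14.7 ff 60.7 F [ 0.3 -0.5 -3.4] M [ 0.04 -0.04 -0.  ] q [-0.27 -0.19 -0.44  1.32  0.   -0.6 ]
```

Request:
play_rows(motion=[255,0,-5,40,-0.05,255,-1,-35,80,-0.15,255,-2,-75,115,-0.3,255,-3,-120,136,-0.44,255,-4,-165,136,-0.58])

```text
time: 29.9
eef_pos: [420.8, -215.8, 232.6]
orientation: [0.127, 0.992, -0.001, 0.003]
wrist_force: [1.5, 0.0, -4.0]
width: 15.0
finger_force: 60.9
```

Request:
play_rows(motion=[255,0,-45,0,-0.1,255,-1,-90,0,-0.155,255,-1,-118,0,-0.155,255,-1,-129,0,-0.155,255,-1,-129,0,-0.155])

```text
time: 30.4
eef_pos: [417.8, -343.5, 227.3]
orientation: [0.202, 0.979, 0.001, -0.001]
wrist_force: [-0.1, 1.0, -3.6]
width: 14.9
finger_force: 60.8
```

Run:
```python
from fitc import *
robot.snapshot('top');s=tool(); P,im=look('wrist','p1')
print('drum',circ(im,P,(419,-343.8),[(66,-1)],130,2,6)[0])
ce,f=circ(im,P,s['eef_pos'][:2],[(66,-1)],s['eef_pos'][2]-27,2,6); print('lid',ce,f)
tool()
```

```text
t 30.45 tcp [ 418.1 -342.2  227.7] yang 66.8 z [-0.  0. -1.] w 15.2 ff 60.8 F [-0.7  1.1 -2.8] M [ 0.03 -0.01  0.  ] q [-0.81  0.09  0.1   1.58  0.   -0.41]
drum [ 415.36 -341.8 ]
lid [ 415.92 -339.68] -22.527376174926758
t 30.5 tcp [ 418.3 -341.5  228. ] yang 66.8 z [-0.  0. -1.] w 15.1 ff 60.8 F [ 0.5  0.3 -3.3] M [-0.02 -0.02 -0.  ] q [-0.81  0.09  0.1   1.58  0.   -0.41]
```

Request:
play_rows(motion=[255,0,-2.2,-20,0,255,0,-2.2,-40,0,255,0,-2.2,-46,0,255,0,-2.2,-46,0,255,0,-2.2,-46,0])

```text
time: 31.0
eef_pos: [419.0, -344.4, 183.6]
orientation: [0.2, 0.98, -0.0, 0.0]
wrist_force: [1.0, -0.4, -3.2]
width: 15.2
finger_force: 60.7
```

```bash
python3 tilt.py
```

```text
t 31.0 tcp [ 419.  -344.4  183.6] yang 66.9 z [ 0.001 -0.001 -1.   ] w 15.2 ff 60.7 F [ 1.  -0.4 -3.2] M [-0.05 -0.06  0.02] q [-0.81  0.09  0.01  1.49  0.   -0.41]
```

Descend into the gaps.

Request:
play_rows(motion=[255,0,0,-3,0,255,0,0,-6,0,255,0,0,-9,0,255,0,0,-12,0,255,0,0,-12,0])

```text
time: 31.5
eef_pos: [419.1, -345.5, 171.7]
orientation: [0.201, 0.98, -0.0, 0.001]
wrist_force: [0.2, 0.1, 0.6]
width: 14.9
finger_force: 61.4
```

```bash
python3 tilt.py
```

```text
t 31.5 tcp [ 419.1 -345.5  171.7] yang 66.8 z [ 0.002 -0.001 -1.   ] w 14.9 ff 61.4 F [0.2 0.1 0.6] M [-0.01 -0.2   0.01] q [-0.81  0.09 -0.01  1.47  0.   -0.41]
```

Request:
play_rows(motion=[255,0,0,-3,0,255,0,0,-6,0,255,0,0,-9,0,255,0,0,-11,0,255,0,0,-11,0])

```text
time: 32.0
eef_pos: [419.1, -345.6, 163.6]
orientation: [0.201, 0.98, -0.001, 0.002]
wrist_force: [-3.7, 3.1, 14.2]
width: 14.7
finger_force: 63.2
```

```bash
python3 tilt.py
```

```text
t 32.0 tcp [ 419.1 -345.6  163.6] yang 66.8 z [ 0.003 -0.003 -1.   ] w 14.7 ff 63.2 F [-3.7  3.1 14.2] M [0.71 0.48 0.01] q [-0.81  0.09 -0.03  1.45  0.   -0.41]
```

Request:
play_rows(motion=[255,-1,1,-1,-0.1,255,-1,1,-1,-0.24,255,-1,1,-1,-0.38,255,-1,1,-1,-0.52,255,-1,1,-1,-0.66])

```text
time: 32.5
eef_pos: [419.4, -346.7, 163.5]
orientation: [0.51, 0.86, -0.002, 0.005]
wrist_force: [-0.6, -0.4, 13.1]
width: 14.8
finger_force: 63.2
```

```bash
python3 tilt.py
```

```text
t 32.5 tcp [ 419.4 -346.7  163.5] yang 28.7 z [ 0.006 -0.008 -1.   ] w 14.8 ff 63.2 F [-0.6 -0.4 13.1] M [-0.15  0.25  0.21] q [-0.81  0.08 -0.03  1.44 -0.    0.26]
```

Request:
play_rows(motion=[255,0,0,0,-0.14,255,0,0,0,-0.28,255,0,0,0,-0.42,255,0,0,0,-0.56,255,0,0,0,-0.68])

```text
time: 33.0
eef_pos: [419.0, -347.2, 163.6]
orientation: [0.767, 0.641, -0.001, 0.005]
wrist_force: [-1.1, -1.5, 13.8]
width: 14.7
finger_force: 63.3
```

Request:
play_rows(motion=[255,0,0,0,-0.04,255,0,0,0,-0.07,255,0,0,0,-0.09,255,0,0,0,-0.09,255,0,0,0,-0.09])

```text
time: 33.5
eef_pos: [417.6, -346.5, 163.5]
orientation: [0.794, 0.608, -0.002, 0.004]
wrist_force: [-4.0, -0.4, 16.1]
width: 14.9
finger_force: 63.8
```

Run:
```python
from fitc import *
s=tool(); P,im=look('wrist','f1'); t=s['eef_pos']
D=np.array([418.9,-343.9])
print('lid',circ(im,P,t[:2],[(66,-1)],136,2,6))
m=robot.masks_of('wrist','lid')
for q in m[:1]:
    M=q['pixels']; T=np.radians(np.arange(0,360,1.))
    for z in (133,):
        px=np.array([proj(P,[t[0]+77*np.cos(a),t[1]+77*np.sin(a),z]) for a in T]); v=[bool(0<=y<480 and 0<=x<640 and M[int(y),int(x)]) for x,y in px]; print(q['conf'],'ears',np.where(v)[0].tolist())
im2=robot.snapshot('top'); cv2.imwrite('pics/f_top.png',im2)
```

```text
t 33.5 tcp [ 417.6 -346.5  163.5] yang -15.1 z [ 0.   -0.01 -1.  ] w 14.9 ff 63.8 F [-4.  -0.4 16.1] M [-0.04  1.27  0.6 ] q [-0.81  0.08 -0.03  1.45 -0.    1.02]
lid (array([ 419.48, -343.42]), np.float64(-25.643049240112305))
0.68 ears [67, 68, 69, 70, 71, 72, 73, 74, 75, 76, 77, 78, 79, 80, 81, 252, 253, 254, 255, 256, 257, 258, 259, 260, 261]
```

Request:
play_rows(motion=[255,0,0,-0.5,-0.02,255,0,0,-1,-0.04,255,0,0,-1,-0.04,255,0,0,-1,-0.04,255,0,0,-1,-0.04])

```text
time: 34.15
eef_pos: [417.7, -346.3, 163.5]
orientation: [0.805, 0.593, -0.002, 0.004]
wrist_force: [-6.6, 0.4, 18.6]
width: 14.9
finger_force: 73.6
```

Run:
```python
from fitc import *
s=tool(); P,im=look('wrist','f2'); t=s['eef_pos']
ce=circ(im,P,(419,-344),[(66,-1)],136,2,6)[0]; print('lid',ce)
for q in robot.masks_of('wrist','lid')[:1]:
    M=q['pixels']; T=np.radians(np.arange(0,360,1.)); px=np.array([proj(P,[ce[0]+77*np.cos(a),ce[1]+77*np.sin(a),133]) for a in T]); v=[bool(0<=y<480 and 0<=x<640 and M[int(y),int(x)]) for x,y in px]; print(q['conf'],'ears',np.where(v)[0].tolist())
Pt=robot.camera_params('top')
for m in robot.masks_of('wrist','chip_1'): print('chip',m['conf'],m['position'])
tool()
```

```text
t 34.15 tcp [ 417.7 -346.3  163.5] yang -17.2 z [ 0.   -0.01 -1.  ] w 14.9 ff 73.6 F [-6.6  0.4 18.6] M [0.32 1.39 1.2 ] q [-0.81  0.08 -0.03  1.44 -0.    1.06]
lid [ 419.47 -343.77]
0.75 ears [68, 69, 70, 71, 72, 73, 74, 75, 76, 77, 78, 79, 80, 81, 82, 249, 250, 251, 252, 253, 254, 255, 256, 257, 258, 259, 260, 261, 262]
t 34.3 tcp [ 417.7 -346.2  163.5] yang -17.2 z [ 0.   -0.01 -1.  ] w 14.7 ff 73.6 F [-5.7  1.7 18.8] M [0.29 1.39 1.2 ] q [-0.81  0.08 -0.03  1.44 -0.    1.06]
```

```bash
python3 -c "
from cell import robot
print(robot.close_job())"
```

```text
the job is handed in; nothing more can be done
None
```

The job is handed in: all six chips were seen in the drum, the tray is back on the bench empty (released level, not checked for upright afterwards), and the lid is turned to the stop, pressed flush and still gripped; I have not seen the judge's result.

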